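# Push the chopping board into the worktop clamp and tighten its wing screw

## Robot

A 6-joint arm with a two-finger parallel gripper is mounted at the origin on the work surface. World frame = base frame: x ahead of the robot, y to its left, z up, the work surface at z = 0. Lengths are in m, angles in rad, forces in N, time in s.
With the tool pointing down it reaches from about 0.35 to 0.725 m from the base axis. Payload 6 kg.
Tool frame: the origin (TCP) lies on the centre line of the jaws, within the pads' length; the fingertips stand 19 mm ahead of it and the grasp point (between the pads) is the TCP; z points along the fingers, x is the direction in which the jaws open and shut, and the axes are right-handed (so a half turn about z gives the same grasp; the last joint's range is limited). The gripper opens to 85 mm and grips with 20 to 120 N. Pads are 22 mm wide; open, the fingers measure 114 mm over their backs; the gripper's body (76 mm by 85 mm) begins 54 mm behind the grasp point. The pads swing forward as they close: fully open they stand 13 mm farther back than shut.
Start: joints at [-0.997, 0.04, 0.085, 0, -1.615, -0.334], TCP at [0.143, -0.583, 0.226] pointing down, gripper open.
Joint ranges: [-2.56, 2.56], [-1.29, 2.01], [-1.08, 1.49], [-3.29, 1.98], [-2.81, -0.18], [-2.99, 2.99]. Speed limits (rad/s): [2.57, 2.57, 3.01, 3.14, 3.14, 3.14].

## Interface

Orientations are given as a unit quaternion [w, x, y, z].
In Python, from bench import sense, camera, get_calibration, hand_in gives the robot as it stands.
- The arm moves only by the tool jog_arm, never from a script. Its argument "increments" is a list of rows, each a list of 3 entries, a list of its own where there are three numbers: the turn, a rotation vector about the tool's x, y, z in degrees, then the shift along the tool's x, y, z in m, then the closure, from 0 (fully open) to 1 (shut). In form: [[[rx, ry, rz], [tx, ty, tz], gripper], ...]. A call has exactly 8 rows; each row is the pose to reach, as a shift and turn from the pose measured when the call began, along the tool's axes at that moment; what a row does not reach only later rows make up. A row lasts 1/10 s, in which the tool goes at most 50 mm and 8.59 degrees, less where a joint would pass 70% of its speed; a pose out of reach is approached as far as the arm can. A call with a gripper value outside its range is refused whole. The fingers move at their own pace and stop on an object; "grip_force" is the grip in N (left out, the last holds). Time passes only in rows, so rows that repeat a pose let the fingers close, or fill a call up. It gives the time, the measured TCP pose, the force and the opening at its end, in the units of the state.
- sense(): the state, without advancing time (a new reading comes with each control period).
- camera(name): name is "side" or "top"; returns the picture (384x512x3 uint8, red, green, blue); there is no depth.
- get_calibration(name): a dict with "K" (3x3 intrinsics, pixels), "k1" (the pictures are not rectified: a ray, as slopes to the right and down, at radius r is drawn at 1 + k1 r^2 times it, then the intrinsics apply), "cam_to_world" (4x4, takes a point from camera to world coordinates). Camera axes: x right, y up, looking along -z (the intrinsics and any distortion apply to the point x, -y, -z); pixel columns grow to the right and rows downward; lengths in m; the calibration is good to about 2 mm. A picture is of the moment at which its call begins. get_calibration takes no time and is no camera call.
- hand_in(): hands the job in, once; it reports no verdict.
The state is a dict: "t": time; "joints": joint angles; "qvel": joint speeds; "effort": joint torques, N m; "tcp_pos": TCP position; "eef_rot": TCP orientation; "ft_force": force on the tool from outside, world axes, zero at the start; "wrist_torque": the same for the moment, N m; "grip_width": finger opening in m.
Only numpy, scipy, OpenCV 4.12 (cv2) and the standard library are available. Lean on these libraries where they do the work, as an engineer would, in place of code of your own. Each camera call takes 0.05 s, during which the arm holds its last target. There are 200 camera calls.

## Task

Push the small chopping board along the worktop, without lifting it, until its far edge rests flat against the fence of the worktop clamp, about centred on the clamp. Then fix it there: push the wings of the clamp's wing screw round with a fingertip, clockwise seen from above, stroke after stroke, until the screw comes to its stop, without gripping or forcing it. Leave the board home against the fence and all the other kitchen things where they are.

Things in the scene. Friction and masses are not known exactly. Their poses are not given: they have to be found in the camera images.
- board: small chopping board of pale wood, 160 mm (its x) by 130 mm (its y) by 20 mm thick, 0.2 to 0.4 kg, loose and flat on the worktop, 50 to 75 mm short of the clamp's fence. Origin at the centre of its underside; x points to its far edge (the one that goes into the clamp), z up. It slides under a push of a few newtons.
- board_edge (a point): middle of the board's far edge: 80 mm along the board's x from its origin, 10 mm above its underside. Axes as the board's.
- clamp: grey clamp fixed to the worktop. Origin on the worktop at the foot of the fence face, in the middle; x points into the fence (the way the board is pushed), y left, z up. Fence: upright face at x = 0, 150 mm wide, 32 mm high. In its middle a column, 50 mm wide, x = 0 to 20 mm, rises to 98 mm. With the board home, the board's origin lies at x = -80 mm.
- jaw_tip (a point): middle of the front top edge of the clamp's jaw, 58 mm above the worktop and 58 mm in front of the fence face. The jaw, 44 mm wide, reaches from the column to here, its underside 42 mm above the worktop, over the board. Axes as the clamp's.
- screw_axis (a point): point on the wing screw's upright axis, fixed in the clamp: x = -38 mm, y = 0, z = 69 mm in the clamp's frame. Axes as the clamp's. The column's face is 38 mm behind the axis (clamp's +x side); the other sides are free.
- wing_end (a point): middle of the outer end of one of the screw's two opposite, equal wings; x points outwards along it, z up; it turns and sinks with the screw. Each wing is flat and upright, 9 to 34 mm from the axis (68 mm over both), 6 mm thick, 18 mm high. The round hub is 18 mm across and stands 4 mm above the wings.
- wing_screw (a joint): turn of the brass wing screw, rad, growing clockwise from above (tightening). At 0 the wing of wing_end points along the clamp's +x. Starts at 0 to 3.1; hard stop at 9.42 (1 to 1.5 turns to go). It sinks 4 mm a turn: wings at 66 to 84 mm above the worktop at 0, 60 to 78 mm at the stop. Needs 0.03 N m (1 to 2 N on a wing) and stays where left.
- front_a: the leading half of the wing of wing_end: the face that goes ahead as the screw tightens, with the half of the hub on that side. Part of the wing screw; origin on its axis, x along that wing, z up. A tightening stroke pushes on the other, trailing face; a grip would press here too.
- front_b: the leading half of the opposite wing, in the same way; part of the wing screw, same origin and axes as front_a.
- ramekin: a white ceramic ramekin, 72 mm across the rim, 45 mm high, standing beside the clamp; origin at the centre of its underside. To be left alone.
- spice_jar: a small glass spice jar, 46 mm across, 85 mm high, standing beside the clamp; origin at the centre of its underside. To be left alone.
- pepper_mill: a dark wooden pepper mill, 52 mm across, 120 mm high; origin at the centre of its underside. To be left alone.
- spoon: a steel spoon, 170 mm long, lying flat beside the board; origin at mid length, under it; x along it. To be left alone.
- mug: a blue mug, 80 mm across, 95 mm high; origin at the centre of its underside. To be left alone.
- egg_timer: a round white kitchen timer, 60 mm across, 50 mm high; origin at the centre of its underside. To be left alone.
There are look-alikes about, which are no part of the job. What is shaped like the board but green is not meant. Several things have the shape of the clamp; the one meant has the colours described above.

How it is judged:
By the outcome, as a careful person would: the job done as asked, in the order asked, and still so for the second after the job is handed in, with the robot touching nothing.
It also fails if it takes over 72 s, if anything falls off the work surface, if the arm or the gripper's body presses on something with over 40 N, if the wrist force passes 120 N, or if a joint passes its speed limit or range.

## Working session

There is one attempt and no reset: what is moved stays moved. The work goes in short steps, Python scripts to look and compute and a tool call to move; the robot and the scene stay as the last step left them, time stands still between calls to the robot, and variables do not carry over. Pictures are saved under pics/ and viewed, about 8 in all and at most 12, crops included, and the job is handed in when it is done.

Besides the shell and the picture viewer there is one more tool, called in YAML: its name, and indented under it one key for each argument. jog_arm: Moves the arm, as the interface text tells. Its arguments: {"type":"object","properties":{"increments":{"type":"array","items":{"type":"array"}},"grip_force":{"type":"number"}},"required":["increments"]}

```bash
mkdir -p pics; ls
cat > h.py <<'E'
import numpy as np, cv2
from bench import sense, camera, get_calibration, hand_in
def snap(n,f):
    im=camera(n); cv2.imwrite('pics/raw_%s'%f,im[:,:,::-1]); return im
def save(im,f,box=None,s=1):
    if box: im=im[box[1]:box[3],box[0]:box[2]]
    cv2.imwrite('pics/'+f,cv2.resize(im,None,fx=s,fy=s,interpolation=cv2.INTER_CUBIC)[:,:,::-1])
def cal(n):
    c=get_calibration(n); return np.array(c['K']),c['k1'],np.array(c['cam_to_world'])
def pix2w(n,uv,z):
    K,k1,T=cal(n); d=cv2.undistortPoints(np.array([[uv]],float),K,np.array([k1,0,0,0.]))[0,0]
    r=T[:3,:3]@np.array([d[0],-d[1],-1]); o=T[:3,3]; return o+r*(z-o[2])/r[2]
def w2pix(n,p):
    K,k1,T=cal(n); q=T[:3,:3].T@(np.array(p,float)-T[:3,3]); a=np.array([q[0],-q[1]])/-q[2]
    a=a*(1+k1*(a@a)); return K[:2,:2]@a+K[:2,2]
E
python3 - <<'E'
from h import *
a=snap('top','t0.png');b=snap('side','s0.png')
save(a,'t0.png',s=1.5);save(b,'s0.png',s=1.5)
for n in('top','side'):print(get_calibration(n))
print(sense())
E
```

```text
pics
{'K': array([[462.56138792,   0.        , 253.95931528],
       [  0.        , 462.56138792, 203.48519314],
       [  0.        ,   0.        ,   1.        ]]), 'k1': -0.10274346154927727, 'cam_to_world': array([[ 1.95980916e-02,  9.87149480e-01, -1.58593247e-01,
         3.36278456e-01],
       [-9.99784873e-01,  1.82720307e-02, -9.81536066e-03,
         3.39333442e-04],
       [-6.79140750e-03,  1.58751492e-01,  9.87295215e-01,
         1.59501125e+00],
       [ 0.00000000e+00,  0.00000000e+00,  0.00000000e+00,
         1.00000000e+00]])}
{'K': array([[490.96721035,   0.        , 256.04524405],
       [  0.        , 490.96721035, 191.15616042],
       [  0.        ,   0.        ,   1.        ]]), 'k1': -0.06407246857075957, 'cam_to_world': array([[-0.91389998,  0.30006052, -0.27340539,  0.18327666],
       [-0.40593625, -0.67819493,  0.61259073,  0.92873245],
       [-0.00160785,  0.67083181,  0.74160778,  1.19762773],
       [ 0.        ,  0.        ,  0.        ,  1.        ]])}
{'t': 0.1, 'joints': array([-9.97304094e-01,  4.07346816e-02,  8.38990213e-02, -4.25586167e-04,
       -1.61549306e+00, -3.33676171e-01]), 'qvel': array([ 0.00046287, -0.00211561,  0.00378255,  0.00068331, -0.00053193,
       -0.00062409]), 'effort': array([-5.12435901e-03, -3.69348621e+01,  3.48281157e+01,  6.95175156e+00,
       -4.57599046e-03, -4.35817185e-06]), 'tcp_pos': array([ 0.14250241, -0.58251385,  0.22497859]), 'eef_rot': array([-6.55148505e-04,  6.17437206e-01,  7.86619771e-01,  4.50586157e-04]), 'ft_force': array([-0.4699243 , -0.58428858, -0.06756261]), 'wrist_torque': array([-0.04531031,  0.01126945,  0.01051667]), 'grip_width': 0.08519251021903052}
```

View pics/t0.png

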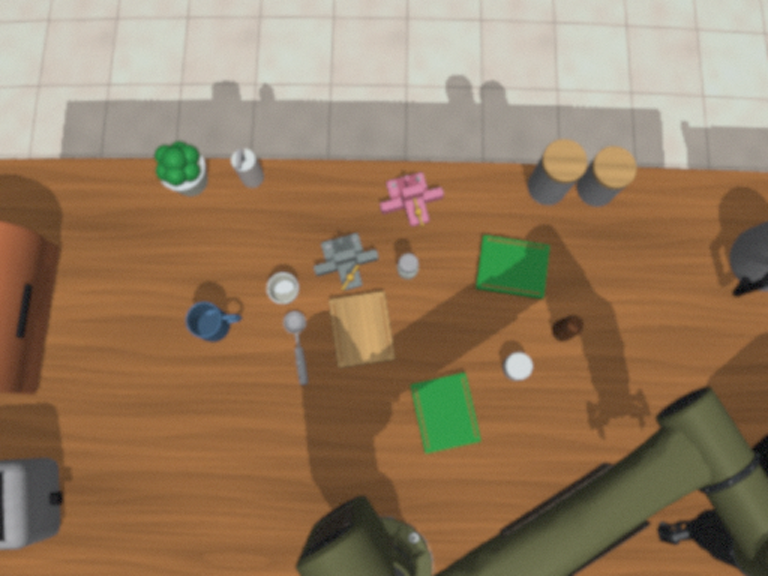

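View pics/s0.png

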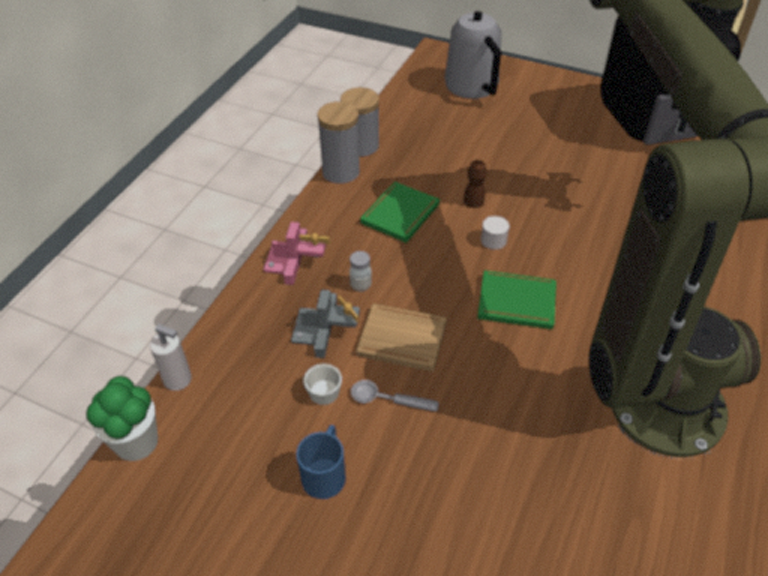

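The grey clamp is at about (346,258) in the top view (×1.5), with the pale board at (362,328) and the spoon, ramekin and jar close by. I need enlarged crops to read the corners.

Run:
```python
from h import *
a=cv2.imread('pics/raw_t0.png')[:,:,::-1];b=cv2.imread('pics/raw_s0.png')[:,:,::-1]
s=7
A=cv2.resize(a[148:250,205:290],None,fx=5.8,fy=5.8,interpolation=cv2.INTER_CUBIC)
B=cv2.resize(b[185:255,190:305],None,fx=6.5,fy=6.5,interpolation=cv2.INTER_CUBIC)
cv2.imwrite('pics/ta.png',A[:,:,::-1]);cv2.imwrite('pics/sa.png',B[:,:,::-1])
```

```text
(no output)
```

View pics/ta.png

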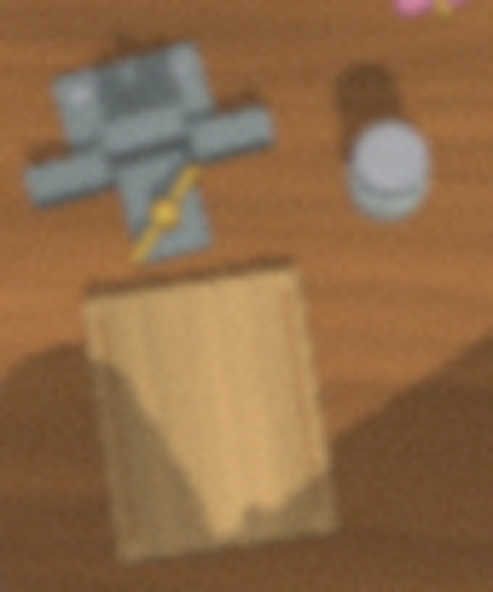

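View pics/sa.png

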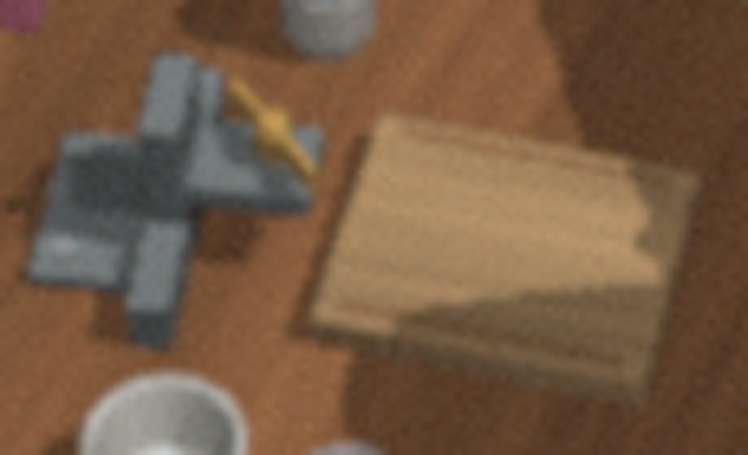

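```bash
cat > fit.py <<'E'
from h import *
from scipy.optimize import least_squares
T=lambda u,v:np.array([u/5.8+205,v/5.8+148]); S=lambda u,v:np.array([u/6.5+190,v/6.5+185])
def X(p,q): c,s=np.cos(p[2]),np.sin(p[2]); return np.array([p[0]+c*q[0]-s*q[1],p[1]+s*q[0]+c*q[1],q[2]])
def fit(obs,p0):
    f=lambda p:np.concatenate([w2pix(n,X(p,q))-uv for n,uv,q in obs])
    r=least_squares(f,p0,loss='soft_l1'); print(r.x,np.round(r.fun.reshape(-1,2),1).tolist()); return r.x
if __name__=='__main__':
    b=[('top',T(86,300),(.08,.065,.02)),('top',T(298,268),(.08,-.065,.02)),('top',T(337,527),(-.08,-.065,.02)),('top',T(120,557),(-.08,.065,.02)),
     ('side',S(386,115),(.08,-.065,.02)),('side',S(698,180),(-.08,-.065,.02)),('side',S(645,375),(-.08,.065,.02)),('side',S(315,315),(.08,.065,.02))]
    fit(b,[.5,0,0])
    for n in ('top','side'): fit([o for o in b if o[0]==n],[.5,0,0])
    h=.083
    c=[('top',T(166,213),(-.038,0,h)),('side',S(275,127),(-.038,0,h)),('top',T(35,205),(0,.075,.032)),('top',T(273,137),(0,-.075,.032)),
     ('side',S(172,322),(0,.075,.032)),('side',S(322,130),(-.058,-.022,.058)),('side',S(310,190),(-.058,.022,.058)),('top',T(212,243),(-.058,-.022,.058)),('top',T(150,260),(-.058,.022,.058))]
    p=fit(c,[.6,0,0])
    for e in [('top',T(137,260)),('top',T(193,170)),('side',S(235,85)),('side',S(315,182))]:
        w=pix2w(e[0],e[1],.078); d=w[:2]-X(p,(-.038,0,0))[:2]; print(e[0],w,np.hypot(*d)*1e3,np.degrees(np.arctan2(d[1],d[0])-p[2]))
    print(pix2w('top',T(166,213),.084),pix2w('side',S(275,127),.084))
E
python3 fit.py
```

```text
[0.53219847 0.05838127 0.16563401] [[-0.4, -0.0], [0.2, 0.0], [0.4, 1.1], [0.0, 1.5], [-1.2, -0.9], [0.3, -1.3], [-0.1, 1.5], [-1.5, -0.0]]
[0.53446456 0.05864556 0.16343921] [[-0.4, -0.7], [0.2, -0.6], [0.3, 0.5], [-0.1, 0.8]]
[0.5300442  0.0585547  0.16207407] [[-0.5, -0.8], [1.0, -1.0], [0.5, 1.9], [-1.0, 0.2]]
[0.6764489  0.09584805 0.31671599] [[0.1, 0.3], [-0.7, -0.8], [-0.5, 0.5], [0.0, -0.2], [-0.2, -1.6], [-0.1, -0.9], [-0.1, 1.0], [0.5, 0.2], [-1.3, 1.1]]
top [0.61440771 0.10065977 0.078     ] 30.814611637291225 129.15475617172706
top [0.66790533 0.06976785 0.078     ] 31.029563396470294 -45.4745393925582
side [0.66756843 0.06652661 0.078     ] 32.360820500528924 -50.85451047899654
side [0.60823748 0.10451699 0.078     ] 38.09084616960511 129.2861536476274
[0.64105836 0.08437336 0.084     ] [0.63677721 0.08675893 0.084     ]
```

```bash
cat > ov.py <<'E'
from fit import *
def box(x0,x1,y0,y1,z0,z1):
    P=[(x,y,z) for x in(x0,x1) for y in(y0,y1) for z in(z0,z1)]
    return [(a,b) for i,a in enumerate(P) for b in P[i+1:] if sum(u!=v for u,v in zip(a,b))==1]
CL=box(0,.02,-.075,.075,0.001,.032)+box(0,.02,-.025,.025,.032,.098)+box(-.058,0,-.022,.022,.042,.058)
BD=box(-.08,.08,-.065,.065,0,.02)
def draw(n,im,off,s,items):
    for p,L,col in items:
        for a,b in L:
            A,B=[tuple(int(v) for v in (w2pix(n,X(p,q))-off)*s) for q in(a,b)]; cv2.line(im,A,B,col,1,cv2.LINE_AA)
def overlay(rt,rs,f,items,bt=(205,148,290,250),bs=(190,185,305,255)):
    o=[]
    for n,r,b,s in(('top',rt,bt,4.5),('side',rs,bs,4)):
        im=cv2.imread(r)[b[1]:b[3],b[0]:b[2]]; im=cv2.resize(im,None,fx=s,fy=s,interpolation=cv2.INTER_CUBIC)
        draw(n,im,np.array(b[:2]),s,items); o.append(im)
    h=max(i.shape[0] for i in o); o=[cv2.copyMakeBorder(i,0,h-i.shape[0],0,0,0) for i in o]
    m=np.hstack(o); k=min(1,800/m.shape[1],600/h); cv2.imwrite('pics/'+f,cv2.resize(m,None,fx=k,fy=k))
E
python3 - <<'E'
from ov import *
h=.082
t=[('top',T(166,213),(-.038,0,h)),('top',T(35,207),(0,.075,.032)),('top',T(273,141),(0,-.075,.032)),('top',T(212,243),(-.058,-.022,.058)),('top',T(28,178),(.02,.075,.032)),('top',T(268,107),(.02,-.075,.032))]
p=fit(t,[.65,.09,.3])
p2=np.array([.678,.096,.285])
overlay('pics/raw_t0.png','pics/raw_s0.png','ov0.png',[(p,CL,(0,0,255)),([.5335,.0585,.163],BD,(255,0,0))])
E
```

```text
[0.67611161 0.09481323 0.29909147] [[0.2, 0.5], [-0.3, -0.1], [0.4, -0.5], [0.5, 0.5], [-0.6, -0.5], [-0.3, -0.0]]
```

View pics/ov0.png

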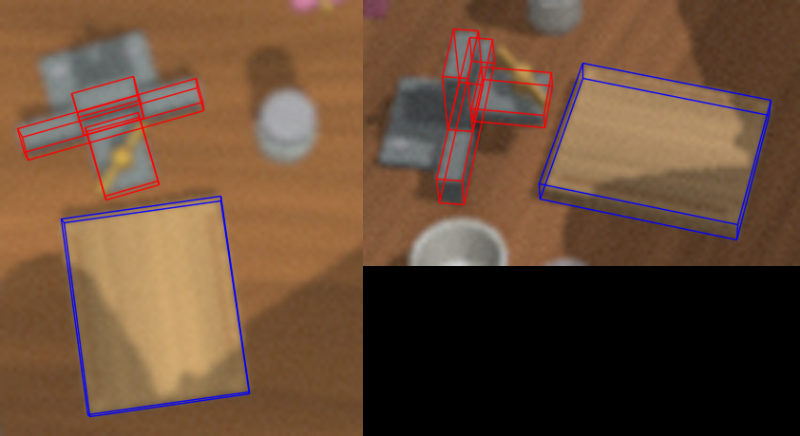

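```bash
cat > mv.py <<'E'
import sys, json
from h import *
from scipy.spatial.transform import Rotation as R
P=np.array([.6755,.0952,.295])
def rows(targets,n=1):
    """targets: (x,y,z,yaw_deg of tool x,grip)"""
    s=sense(); q=s['eef_rot']; R0=R.from_quat([q[1],q[2],q[3],q[0]]); p0=np.array(s['tcp_pos'])
    m=R0.as_matrix(); print('t',round(s['t'],2),'tcp',p0.round(4),'yaw',np.degrees(np.arctan2(m[1,0],m[0,0])).round(1),'F',s['ft_force'].round(2),'w',round(s['grip_width'],4),'j6',s['joints'][5].round(2))
    for x,y,z,yaw,g in targets:
        a=np.radians(yaw); M=np.array([[np.cos(a),np.sin(a),0],[np.sin(a),-np.cos(a),0],[0,0,-1]])
        rv=np.degrees((R0.inv()*R.from_matrix(M)).as_rotvec()); t=m.T@(np.array([x,y,z])-p0)
        print(json.dumps([[round(v,1) for v in rv],[round(v,4) for v in t],g]))
def c2w(x,y): # clamp frame -> world
    c,s=np.cos(P[2]),np.sin(P[2]); return P[0]+c*x-s*y,P[1]+s*x+c*y
E
python3 - <<'E'
from mv import *
rows([(.428,.0413,.20,99.4,0.)])
E
```

```text
t 0.1 tcp [ 0.1425 -0.5825  0.225 ] yaw 103.7 F [-0.47 -0.58 -0.07] w 0.0852 j6 -0.33
[[-0.0, -0.1, 4.3], [0.5381, 0.4255, 0.0258], 0.0]
```

jog_arm:
  increments:
    - [[0,0,0.5],[0.036,0.028,0],0]
    - [[0,0,1],[0.072,0.057,0],0]
    - [[0,0,1.5],[0.108,0.085,0],0]
    - [[0,0,2],[0.144,0.114,0],0]
    - [[0,0,2.5],[0.18,0.142,0],0]
    - [[0,0,3],[0.216,0.17,0],0]
    - [[0,0,3.5],[0.25,0.198,0],0]
    - [[0,0,4],[0.286,0.226,0],0]

```text
t: 0.9
tcp_pos: [0.2942, -0.2494, 0.2251]
eef_rot: [-0.001, 0.645, 0.764, 0.001]
ft_force: [1.5, -0.4, 0.5]
grip_width: 0.0853
```

Run:
```python
from mv import *
rows([(.428,.0413,.20,99.4,0.)])
```

```text
t 0.9 tcp [ 0.2942 -0.2494  0.2251] yaw 99.7 F [ 1.51 -0.36  0.55] w 0.0853 j6 -1.23
[[0.0, -0.1, 0.3], [0.264, 0.1808, 0.0256], 0.0]
```

jog_arm:
  increments:
    - [[0,0,0],[0.036,0.0245,0],0.3]
    - [[0,0,0],[0.072,0.049,0.01],0.3]
    - [[0,0,0],[0.108,0.0735,0.025],0.3]
    - [[0,0,0],[0.144,0.098,0.04],0.3]
    - [[0,0,0],[0.18,0.123,0.055],0.3]
    - [[0,0,0.3],[0.216,0.148,0.075],0.3]
    - [[0,0,0.3],[0.252,0.172,0.1],0.3]
    - [[0,0,0.3],[0.264,0.181,0.12],0.3]

```text
t: 1.7
tcp_pos: [0.4282, 0.0443, 0.1036]
eef_rot: [-0.001, 0.646, 0.764, 0.0]
ft_force: [0.3, -1.0, -0.0]
grip_width: 0.0596
```

Run:
```python
from mv import *
rows([(.428,.0413,.06,99.4,0.3),(.428,.0413,.03,99.4,0.3)])
```

```text
t 1.7 tcp [0.4282 0.0443 0.1036] yaw 99.6 F [ 0.26 -1.03 -0.02] w 0.0596 j6 -1.98
[[-0.1, -0.1, 0.2], [-0.003, -0.0006, 0.0436], 0.3]
[[-0.1, -0.1, 0.2], [-0.0031, -0.0006, 0.0736], 0.3]
```

jog_arm:
  increments:
    - [[0,0,0.2],[-0.003,0,0.02],0.3]
    - [[0,0,0.2],[-0.003,0,0.04],0.3]
    - [[0,0,0.2],[-0.003,0,0.055],0.3]
    - [[0,0,0.2],[-0.003,0,0.066],0.3]
    - [[0,0,0.2],[-0.003,0,0.072],0.3]
    - [[0,0,0.2],[-0.003,0,0.0775],0.3]
    - [[0,0,0.2],[-0.003,0,0.0775],0.3]
    - [[0,0,0.2],[-0.003,0,0.0775],0.3]

```text
t: 2.5
tcp_pos: [0.4288, 0.0415, 0.0267]
eef_rot: [-0.001, 0.647, 0.762, 0.0]
ft_force: [0.4, 0.5, 0.6]
grip_width: 0.0598
```

Run:
```python
from mv import *
rows([])
b=snap('side','s1.png'); save(b,'s1.png',(215,170,375,290),5)
```

```text
t 2.5 tcp [0.4288 0.0415 0.0267] yaw 99.4 F [0.38 0.53 0.61] w 0.0598 j6 -1.97
```

View pics/s1.png

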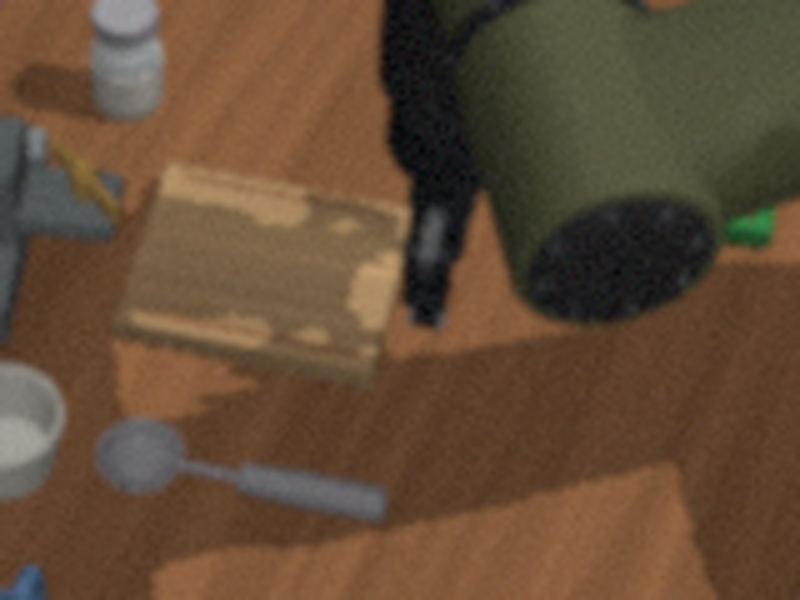

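Run:
```python
from mv import *
for z in(0,.01,.02):print(w2pix('side',(.427,.078,z)),w2pix('side',(.4055,.078,z)))
s=sense();c,sn=np.cos(P[2]),np.sin(P[2]);d=s['tcp_pos'][:2]-P[:2];a=np.array([c*d[0]+sn*d[1],-sn*d[0]+c*d[1]]);print(a)
b=np.array([-.173,0]);
rows([(*c2w(*(a+(b-a)*k)),.0265,99.4+7.5*k,.3) for k in (np.arange(1,9)/16)])
```

```text
[297.42180466 242.09608004] [304.13105571 244.4398213 ]
[297.62739522 240.11551713] [304.37184622 242.46383344]
[297.83500282 238.11455349] [304.61501016 240.46740253]
[-0.25151488  0.02038689]
t 2.55 tcp [0.4289 0.0416 0.0268] yaw 99.4 F [-0.65  0.2  -0.41] w 0.0598 j6 -1.97
[[-0.0, -0.1, -0.5], [-0.0006, 0.005, 0.0002], 0.3]
[[-0.0, -0.1, -1.0], [-0.0012, 0.0101, 0.0002], 0.3]
[[-0.0, -0.1, -1.5], [-0.0019, 0.0151, 0.0002], 0.3]
[[-0.0, -0.1, -1.9], [-0.0025, 0.0201, 0.0002], 0.3]
[[-0.0, -0.1, -2.4], [-0.0031, 0.0252, 0.0002], 0.3]
[[-0.0, -0.1, -2.9], [-0.0037, 0.0302, 0.0002], 0.3]
[[-0.0, -0.1, -3.3], [-0.0043, 0.0352, 0.0002], 0.3]
[[-0.0, -0.1, -3.8], [-0.0049, 0.0403, 0.0002], 0.3]
```

Run:
```python
from mv import *
for z in(.005,.01,.02,.03):print(z,pix2w('side',(300.6,234.6),z),pix2w('side',(297,234.4),z),pix2w('side',(304,233.6),z))
```

```text
0.005 [0.42711762 0.05136076 0.005     ] [0.43739081 0.05506436 0.005     ] [0.41898507 0.04362029 0.005     ]
0.01 [0.42609534 0.05503908 0.01      ] [0.43632545 0.05872714 0.01      ] [0.41799688 0.04733105 0.01      ]
0.02 [0.42405077 0.0623957  0.02      ] [0.43419474 0.06605272 0.02      ] [0.4160205  0.05475258 0.02      ]
0.03 [0.4220062  0.06975233 0.03      ] [0.43206404 0.07337829 0.03      ] [0.41404412 0.06217411 0.03      ]
```

jog_arm:
  increments:
    - [[0,0,0],[0,0,0.002],0.3]
    - [[0,0,0],[0,0,0.004],0.3]
    - [[0,0,0],[0,0,0.006],0.3]
    - [[0,0,0],[0,0,0.008],0.3]
    - [[0,0,0],[0,0,0.0085],0.3]
    - [[0,0,0],[0,0,0.0085],0.3]
    - [[0,0,0],[0,0,0.0085],0.3]
    - [[0,0,0],[0,0,0.0085],0.3]

```text
t: 3.35
tcp_pos: [0.429, 0.0416, 0.0184]
eef_rot: [-0.001, 0.647, 0.762, 0.001]
ft_force: [-0.2, 0.8, -0.2]
grip_width: 0.0598
```

Run:
```python
from mv import *
rows([])
b=snap('side','s2.png'); save(b,'s2.png',(255,190,335,250),8)
```

```text
t 3.35 tcp [0.429  0.0416 0.0184] yaw 99.4 F [-0.23  0.77 -0.17] w 0.0598 j6 -1.98
```

View pics/s2.png

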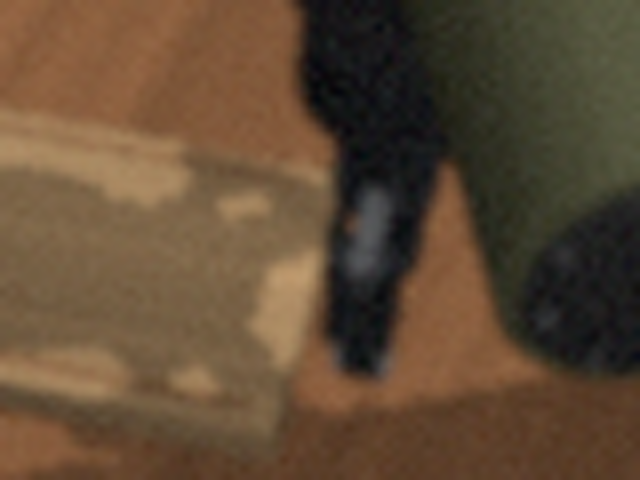

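jog_arm:
  increments:
    - [[0,0,0],[0,0,0.001],0.3]
    - [[0,0,0],[0,0,0.002],0.3]
    - [[0,0,0],[0,0,0.003],0.3]
    - [[0,0,0],[0,0,0.004],0.3]
    - [[0,0,0],[0,0,0.005],0.3]
    - [[0,0,0],[0,0,0.005],0.3]
    - [[0,0,0],[0,0,0.005],0.3]
    - [[0,0,0],[0,0,0.005],0.3]

```text
t: 4.2
tcp_pos: [0.429, 0.0417, 0.0134]
eef_rot: [-0.001, 0.647, 0.762, 0.001]
ft_force: [-0.4, 1.0, -0.2]
grip_width: 0.0596
```

jog_arm:
  increments:
    - [[0,0,-0.5],[-0.0006,0.005,-0.001],0.3]
    - [[0,0,-1],[-0.0012,0.01,-0.001],0.3]
    - [[0,0,-1.5],[-0.002,0.015,-0.001],0.3]
    - [[0,0,-2],[-0.0025,0.02,-0.001],0.3]
    - [[0,0,-2.4],[-0.003,0.025,-0.001],0.3]
    - [[0,0,-2.9],[-0.0037,0.03,-0.001],0.3]
    - [[0,0,-3.3],[-0.0043,0.035,-0.001],0.3]
    - [[0,0,-3.8],[-0.005,0.04,-0.001],0.3]

```text
t: 5.0
tcp_pos: [0.4697, 0.0432, 0.0143]
eef_rot: [-0.001, 0.621, 0.784, 0.001]
ft_force: [0.7, -1.1, -0.5]
grip_width: 0.0597
```

Run:
```python
from ov import *
from mv import rows,c2w,P
s=sense();c,sn=np.cos(P[2]),np.sin(P[2]);d=s['tcp_pos'][:2]-P[:2];a=np.array([c*d[0]+sn*d[1],-sn*d[0]+c*d[1]]);print(a)
snap('top','t3.png');snap('side','s3.png')
q=s['tcp_pos']; y=np.radians(103.2-90)
overlay('pics/raw_t3.png','pics/raw_s3.png','ov3.png',[(P,CL,(0,0,255)),([q[0]+.091*np.cos(y),q[1]+.091*np.sin(y),y],BD,(255,0,0))])
b=np.array([-.174,0]);
rows([(*c2w(*(a+(b-a)*k)),.0145,103.2+3.7*k,.3) for k in (np.arange(1,9)/8)])
```

```text
[-0.21197579  0.01011009]
t 5.1 tcp [0.4698 0.0432 0.0143] yaw 103.2 F [0.05 0.65 0.62] w 0.0598 j6 -1.86
[[-0.0, -0.1, -0.5], [-0.0009, 0.0048, -0.0002], 0.3]
[[-0.0, -0.1, -1.0], [-0.0018, 0.0096, -0.0002], 0.3]
[[-0.0, -0.1, -1.4], [-0.0028, 0.0145, -0.0002], 0.3]
[[-0.0, -0.1, -1.9], [-0.0038, 0.0193, -0.0002], 0.3]
[[-0.0, -0.1, -2.3], [-0.0047, 0.0241, -0.0002], 0.3]
[[-0.0, -0.1, -2.8], [-0.0057, 0.0289, -0.0002], 0.3]
[[-0.0, -0.1, -3.3], [-0.0066, 0.0337, -0.0002], 0.3]
[[-0.0, -0.1, -3.7], [-0.0076, 0.0386, -0.0002], 0.3]
```

View pics/ov3.png

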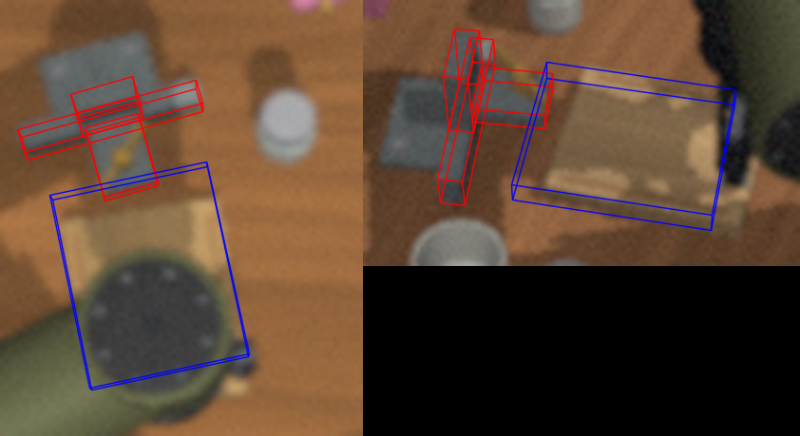

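The fingertips slid over the board without touching it: the board is unmoved and the force stayed near 0. Open, the tips sit higher than I assumed. I'll back off and find the tip height by touching the worktop lightly.

jog_arm:
  increments:
    - [[0,0,0.5],[0,-0.01,0],0.3]
    - [[0,0,1],[0,-0.02,0],0.3]
    - [[0,0,2],[0,-0.03,0],0.3]
    - [[0,0,2.5],[0,-0.04,0],0.3]
    - [[0,0,3],[0.001,-0.043,0],0.3]
    - [[0,0,3.8],[0.002,-0.045,0],0.3]
    - [[0,0,3.8],[0.002,-0.045,0],0.3]
    - [[0,0,3.8],[0.002,-0.045,0],0.3]

```text
t: 5.9
tcp_pos: [0.4256, 0.035, 0.0144]
eef_rot: [-0.001, 0.647, 0.763, 0.001]
ft_force: [0.4, -0.5, -0.1]
grip_width: 0.0595
```

Run:
```python
from ov import *
from mv import rows
a=snap('top','t4.png');b=snap('side','s4.png'); rows([])
a=cv2.resize(a[178:258,205:285],None,fx=5,fy=5,interpolation=cv2.INTER_CUBIC)
b=cv2.resize(b[195:275,245:325],None,fx=5,fy=5,interpolation=cv2.INTER_CUBIC)
cv2.imwrite('pics/c4.png',np.hstack([a,b])[:,:,::-1])
```

```text
t 6.0 tcp [0.4256 0.0349 0.0143] yaw 99.4 F [-0.95  0.44 -0.26] w 0.0598 j6 -1.96
```

View pics/c4.png

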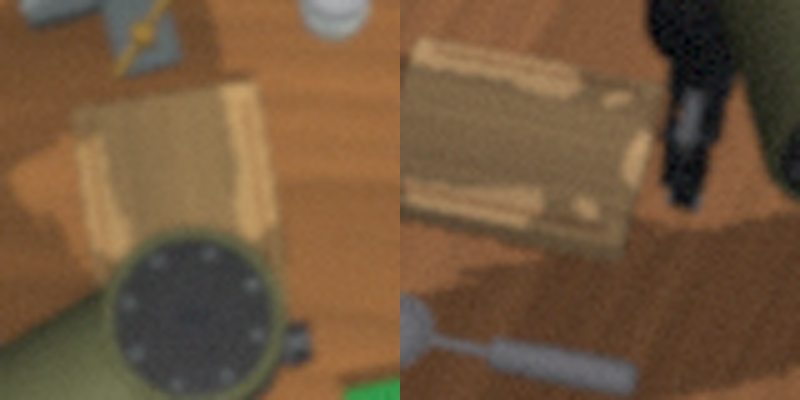

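jog_arm:
  increments:
    - [[0,0,0],[0.006,0,0.001],0.3]
    - [[0,0,0],[0.006,0,0.002],0.3]
    - [[0,0,0],[0.006,0,0.003],0.3]
    - [[0,0,0],[0.006,0,0.004],0.3]
    - [[0,0,0],[0.006,0,0.005],0.3]
    - [[0,0,0],[0.006,0,0.006],0.3]
    - [[0,0,0],[0.006,0,0.006],0.3]
    - [[0,0,0],[0.006,0,0.006],0.3]

```text
t: 6.8
tcp_pos: [0.4246, 0.0408, 0.0083]
eef_rot: [-0.001, 0.647, 0.762, 0.0]
ft_force: [-0.1, 0.4, -0.3]
grip_width: 0.0596
```

jog_arm:
  increments:
    - [[0,0,0],[0,0,0.001],0.3]
    - [[0,0,0],[0,0,0.002],0.3]
    - [[0,0,0],[0,0,0.003],0.3]
    - [[0,0,0],[0,0,0.004],0.3]
    - [[0,0,0],[0,0,0.004],0.3]
    - [[0,0,0],[0,0,0.004],0.3]
    - [[0,0,0],[0,0,0.004],0.3]
    - [[0,0,0],[0,0,0.004],0.3]

```text
t: 7.6
tcp_pos: [0.4246, 0.0408, 0.0043]
eef_rot: [-0.001, 0.647, 0.762, 0.0]
ft_force: [-0.4, -0.2, -0.5]
grip_width: 0.0599
```

jog_arm:
  increments:
    - [[0,0,0],[0,0,0.0015],0.3]
    - [[0,0,0],[0,0.002,0.003],0.3]
    - [[0,0,-0.3],[-0.0005,0.007,0.003],0.3]
    - [[0,0,-0.7],[-0.001,0.012,0.003],0.3]
    - [[0,0,-1],[-0.0015,0.017,0.003],0.3]
    - [[0,0,-1.5],[-0.002,0.022,0.003],0.3]
    - [[0,0,-2],[-0.0025,0.027,0.003],0.3]
    - [[0,0,-2.5],[-0.003,0.032,0.003],0.3]

```text
t: 8.4
tcp_pos: [0.4568, 0.0429, 0.0012]
eef_rot: [-0.001, 0.63, 0.777, -0.0]
ft_force: [-3.2, -1.7, 2.5]
grip_width: 0.0602
```

Run:
```python
from h import *
from mv import rows
a=snap('top','t5.png');b=snap('side','s5.png');rows([])
a=cv2.resize(a[178:258,205:285],None,fx=5,fy=5,interpolation=cv2.INTER_CUBIC)
b=cv2.resize(b[195:275,245:325],None,fx=5,fy=5,interpolation=cv2.INTER_CUBIC)
cv2.imwrite('pics/c5.png',np.hstack([a,b])[:,:,::-1])
```

```text
t 8.5 tcp [0.4575 0.0432 0.0012] yaw 101.9 F [-0.58 -0.42 -0.82] w 0.0595 j6 -1.9
```

View pics/c5.png

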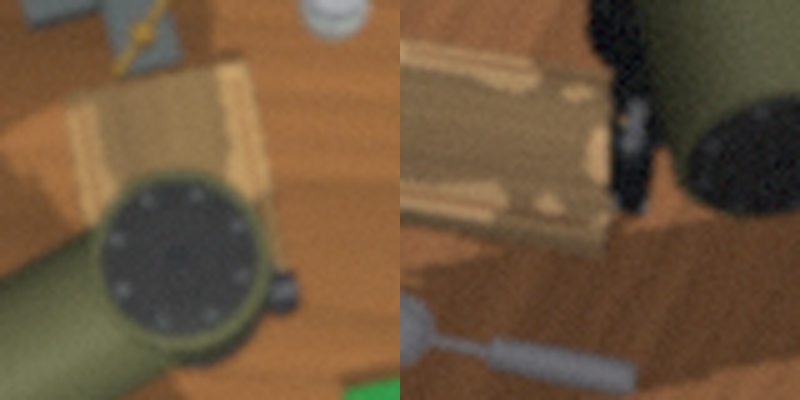

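Run:
```python
from fit import *
from mv import rows,c2w,P
p=fit([('top',np.array([218.6,197.4]),(.08,.065,.02)),('top',np.array([254,190.6]),(.08,-.065,.02)),('side',np.array([245+607/5,195+72/5]),(-.08,-.065,.02)),('side',np.array([245+600/5,195+240/5]),(-.08,.065,.02))],[.54,.06,.17])
s=sense();c,sn=np.cos(p[2]),np.sin(p[2]);d=s['tcp_pos'][:2]-p[:2];print('tcp in board',[c*d[0]+sn*d[1],-sn*d[0]+c*d[1]])
c,sn=np.cos(P[2]),np.sin(P[2]);d=p[:2]-P[:2];print('board in clamp',[c*d[0]+sn*d[1],-sn*d[0]+c*d[1],np.degrees(p[2]-P[2])])
d=s['tcp_pos'][:2]-P[:2];a=np.array([c*d[0]+sn*d[1],-sn*d[0]+c*d[1]]);print('tcp in clamp',a)
```

```text
[0.42865173 0.034401   0.481595  ] [[1.6, 40.1], [0.2, 30.1], [-41.2, 0.2], [-33.0, 0.3]]
tcp in board [np.float64(0.029622412204807314), np.float64(-0.00550592155284369)]
board in clamp [np.float64(-0.2538616502743985), np.float64(0.013596015661019784), np.float64(10.691105983671658)]
tcp in clamp [-0.22373201  0.01368104]
```

Run:
```python
from fit import *
from mv import rows,c2w,P
p=fit([('top',np.array([218.6,197.4]),(.08,.065,.02)),('top',np.array([254,190.6]),(.08,-.065,.02)),('side',np.array([245+207/5,195+72/5]),(-.08,-.065,.02)),('side',np.array([245+203/5,195+242/5]),(-.08,.065,.02))],[.54,.06,.17])
s=sense();c,sn=np.cos(p[2]),np.sin(p[2]);d=s['tcp_pos'][:2]-p[:2];print('tcp in board',[c*d[0]+sn*d[1],-sn*d[0]+c*d[1]])
c,sn=np.cos(P[2]),np.sin(P[2]);d=p[:2]-P[:2];print('board in clamp',[c*d[0]+sn*d[1],-sn*d[0]+c*d[1],np.degrees(p[2]-P[2])])
d=s['tcp_pos'][:2]-P[:2];a=np.array([c*d[0]+sn*d[1],-sn*d[0]+c*d[1]])
b=np.array([-.173,-.001])
rows([(*c2w(*(a+(b-a)*k)),.0012,101.9+5*k,.3) for k in (np.arange(1,17)/16)])
```

```text
[0.54580356 0.0624203  0.21796141] [[-1.3, -0.5], [0.2, -1.0], [6.0, 0.3], [0.1, -0.6]]
tcp in board [np.float64(-0.09040520681485138), np.float64(0.0003801335569887966)]
board in clamp [np.float64(-0.13362420102825764), np.float64(0.006344234396756708), np.float64(-4.413985859143228)]
t 8.5 tcp [0.4575 0.0432 0.0012] yaw 101.9 F [-0.58 -0.42 -0.82] w 0.0595 j6 -1.9
[[0.0, -0.1, -0.3], [-0.0006, 0.0032, 0.0], 0.3]
[[0.0, -0.1, -0.6], [-0.0013, 0.0065, 0.0], 0.3]
[[0.0, -0.1, -1.0], [-0.0019, 0.0097, -0.0], 0.3]
[[0.0, -0.1, -1.3], [-0.0025, 0.013, -0.0], 0.3]
[[0.0, -0.1, -1.6], [-0.0032, 0.0162, -0.0], 0.3]
[[0.0, -0.1, -1.9], [-0.0038, 0.0194, -0.0], 0.3]
[[0.0, -0.1, -2.2], [-0.0045, 0.0227, -0.0], 0.3]
[[0.0, -0.1, -2.5], [-0.0051, 0.0259, -0.0], 0.3]
[[0.0, -0.1, -2.8], [-0.0057, 0.0292, -0.0], 0.3]
[[0.0, -0.1, -3.1], [-0.0064, 0.0324, -0.0], 0.3]
[[0.0, -0.1, -3.5], [-0.007, 0.0356, -0.0], 0.3]
[[0.0, -0.1, -3.8], [-0.0076, 0.0389, -0.0], 0.3]
[[0.0, -0.1, -4.1], [-0.0083, 0.0421, -0.0], 0.3]
[[0.0, -0.1, -4.4], [-0.0089, 0.0453, -0.0], 0.3]
[[0.0, -0.1, -4.7], [-0.0095, 0.0486, -0.0], 0.3]
[[0.0, -0.1, -5.0], [-0.0102, 0.0518, -0.0], 0.3]
```

jog_arm:
  increments:
    - [[0,0,-0.5],[-0.001,0.005,0],0.3]
    - [[0,0,-1],[-0.002,0.01,0],0.3]
    - [[0,0,-1.5],[-0.003,0.015,0],0.3]
    - [[0,0,-2],[-0.004,0.02,0],0.3]
    - [[0,0,-2.5],[-0.005,0.025,0],0.3]
    - [[0,0,-3],[-0.006,0.03,0],0.3]
    - [[0,0,-3.5],[-0.007,0.036,0],0.3]
    - [[0,0,-4],[-0.008,0.042,0],0.3]

```text
t: 9.3
tcp_pos: [0.5007, 0.0441, 0.0011]
eef_rot: [-0.001, 0.602, 0.798, 0.001]
ft_force: [-3.9, -1.0, 0.3]
grip_width: 0.0596
```

Run:
```python
from mv import *
s=sense();c,sn=np.cos(P[2]),np.sin(P[2])
d=s['tcp_pos'][:2]-P[:2];a=np.array([c*d[0]+sn*d[1],-sn*d[0]+c*d[1]]);print(a)
b=np.array([-.169,0])
rows([(*c2w(*b),.0012,106.9,.3)])
```

```text
[-0.18210662  0.00188332]
t 9.3 tcp [0.5007 0.0441 0.0011] yaw 105.9 F [-3.91 -0.98  0.27] w 0.0596 j6 -1.78
[[0.0, -0.1, -1.0], [-0.0017, 0.0131, -0.0001], 0.3]
```

jog_arm:
  increments:
    - [[0,0,-0.2],[-0.0003,0.002,0],0.3]
    - [[0,0,-0.4],[-0.0006,0.004,0],0.3]
    - [[0,0,-0.6],[-0.001,0.006,0],0.3]
    - [[0,0,-0.8],[-0.0013,0.008,0],0.3]
    - [[0,0,-1],[-0.0016,0.0095,0],0.3]
    - [[0,0,-1],[-0.0017,0.0105,0],0.3]
    - [[0,0,-1],[-0.0017,0.0115,0],0.3]
    - [[0,0,-1],[-0.0017,0.0115,0],0.3]

```text
t: 10.1
tcp_pos: [0.5124, 0.0457, 0.0011]
eef_rot: [-0.001, 0.595, 0.803, 0.001]
ft_force: [-1.8, -0.6, 0.6]
grip_width: 0.0599
```

jog_arm:
  increments:
    - [[0,0,0],[0,0.0008,0],0.3]
    - [[0,0,0],[0,0.0016,0],0.3]
    - [[0,0,0],[0,0.0024,0],0.3]
    - [[0,0,0],[0,0.0032,0],0.3]
    - [[0,0,0],[0,0.0038,0],0.3]
    - [[0,0,0],[0,0.0038,0],0.3]
    - [[0,0,0],[0,0.0038,0],0.3]
    - [[0,0,0],[0,0.0038,0],0.3]

```text
t: 10.9
tcp_pos: [0.5141, 0.0461, 0.001]
eef_rot: [-0.002, 0.595, 0.803, -0.001]
ft_force: [-12.4, -0.9, 7.8]
grip_width: 0.0598
```

Run:
```python
from mv import *
s=sense();c,sn=np.cos(P[2]),np.sin(P[2])
d=s['tcp_pos'][:2]-P[:2];a=np.array([c*d[0]+sn*d[1],-sn*d[0]+c*d[1]]);print(a,s['wrist_torque'].round(2))
rows([])
```

```text
[-1.68717283e-01 -1.22954492e-05] [-0.43  4.22  0.01]
t 10.9 tcp [0.5141 0.0461 0.001 ] yaw 106.9 F [-12.35  -0.92   7.75] w 0.0598 j6 -1.75
```

jog_arm:
  increments:
    - [[0,0,0],[0,-0.002,0],0.3]
    - [[0,0,0],[0,-0.008,0],0.3]
    - [[0,0,0],[0,-0.02,0],0.3]
    - [[0,0,0],[0,-0.035,0],0.3]
    - [[0,0,0],[0,-0.045,-0.01],0.3]
    - [[0,0,0],[0,-0.045,-0.025],1]
    - [[0,0,0],[0,-0.045,-0.034],1]
    - [[0,0,0],[0,-0.045,-0.034],1]
  grip_force: 40

```text
t: 11.7
tcp_pos: [0.4724, 0.0335, 0.0369]
eef_rot: [-0.001, 0.595, 0.803, 0.001]
ft_force: [0.2, -0.4, 0.9]
grip_width: 0.0164
```

jog_arm:
  increments:
    - [[0,0,0],[0,0,0],1]
    - [[0,0,0],[0,0,0],1]
    - [[0,0,0],[0,0,0.002],1]
    - [[0,0,0],[0,0,0.004],1]
    - [[0,0,0],[0,0,0.006],1]
    - [[0,0,0],[0,0,0.008],1]
    - [[0,0,0],[0,0,0.01],1]
    - [[0,0,0],[0,0,0.01],1]

```text
t: 12.5
tcp_pos: [0.4722, 0.0335, 0.0265]
eef_rot: [-0.001, 0.595, 0.803, 0.0]
ft_force: [0.2, -0.6, 0.1]
grip_width: 0.0002
```

Run:
```python
from h import *
from mv import rows
rows([])
a=snap('top','t6.png');b=snap('side','s6.png')
a=cv2.resize(a[148:248,205:285],None,fx=5,fy=5,interpolation=cv2.INTER_CUBIC)
b=cv2.resize(b[180:280,215:290],None,fx=5,fy=5,interpolation=cv2.INTER_CUBIC)
cv2.imwrite('pics/c6.png',np.hstack([a,b])[:,:,::-1])
```

```text
t 12.5 tcp [0.4722 0.0335 0.0265] yaw 106.9 F [ 0.18 -0.61  0.07] w 0.0002 j6 -1.77
```

View pics/c6.png

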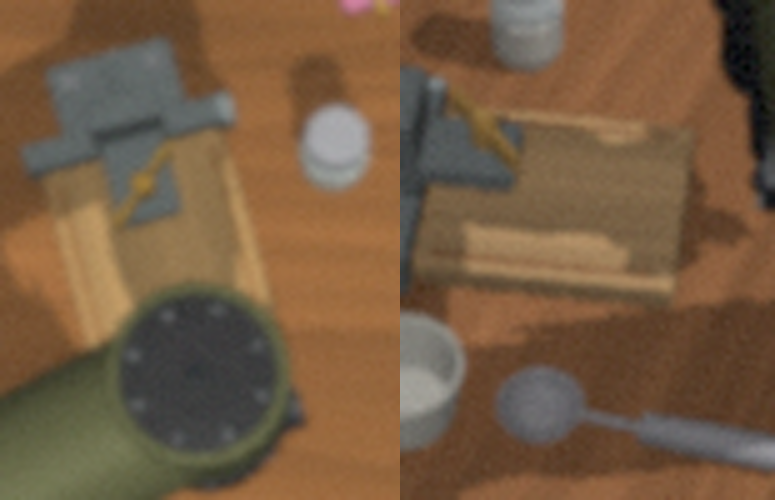

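jog_arm:
  increments:
    - [[0,0,0],[0,0,0.001],1]
    - [[0,0,0],[0,0,0.002],1]
    - [[0,0,0],[0,0,0.003],1]
    - [[0,0,0],[0,0,0.004],1]
    - [[0,0,0],[0,0,0.005],1]
    - [[0,0,0],[0,0,0.006],1]
    - [[0,0,0],[0,0,0.007],1]
    - [[0,0,0],[0,0,0.008],1]

```text
t: 13.4
tcp_pos: [0.4724, 0.0335, 0.0188]
eef_rot: [-0.001, 0.595, 0.803, 0.0]
ft_force: [0.9, 1.1, 0.5]
grip_width: 0.0002
```

jog_arm:
  increments:
    - [[0,0,0],[0,0,0.001],1]
    - [[0,0,0],[0,0,0.001],1]
    - [[0,0,0],[0,0,0.002],1]
    - [[0,0,0],[0,0,0.002],1]
    - [[0,0,0],[0,0,0.003],1]
    - [[0,0,0],[0,0,0.003],1]
    - [[0,0,0],[0,0,0.003],1]
    - [[0,0,0],[0,0,0.003],1]

```text
t: 14.2
tcp_pos: [0.4724, 0.0335, 0.0158]
eef_rot: [-0.001, 0.595, 0.803, 0.0]
ft_force: [1.1, 0.4, -0.7]
grip_width: -0.0003
```

jog_arm:
  increments:
    - [[0,0,0],[0,0,0.001],1]
    - [[0,0,0],[0,0,0.002],1]
    - [[0,0,0],[0,0,0.003],1]
    - [[0,0,0],[0,0,0.004],1]
    - [[0,0,0],[0,0,0.004],1]
    - [[0,0,0],[0,0,0.004],1]
    - [[0,0,0],[0,0,0.004],1]
    - [[0,0,0],[0,0,0.004],1]

```text
t: 15.0
tcp_pos: [0.4725, 0.0335, 0.0119]
eef_rot: [-0.001, 0.595, 0.803, 0.0]
ft_force: [-0.2, 0.3, -0.6]
grip_width: -0.0
```

jog_arm:
  increments:
    - [[0,0,0],[0,0,0.001],1]
    - [[0,0,0],[0,0,0.002],1]
    - [[0,0,0],[0,0,0.003],1]
    - [[0,0,0],[0,0,0.003],1]
    - [[0,0,0],[0,0,0.003],1]
    - [[0,0,0],[0,0,0.003],1]
    - [[0,0,0],[0,0,0.003],1]
    - [[0,0,0],[0,0,0.003],1]

```text
t: 15.8
tcp_pos: [0.4725, 0.0336, 0.009]
eef_rot: [-0.001, 0.595, 0.803, 0.001]
ft_force: [0.0, -0.1, -0.2]
grip_width: -0.0001
```

jog_arm:
  increments:
    - [[0,0,0],[0,0,0.001],1]
    - [[0,0,0],[0,0,0.002],1]
    - [[0,0,0],[0,0,0.003],1]
    - [[0,0,0],[0,0,0.004],1]
    - [[0,0,0],[0,0,0.004],1]
    - [[0,0,0],[0,0,0.004],1]
    - [[0,0,0],[0,0,0.004],1]
    - [[0,0,0],[0,0,0.004],1]

```text
t: 16.6
tcp_pos: [0.4725, 0.0336, 0.005]
eef_rot: [-0.001, 0.595, 0.803, 0.001]
ft_force: [-0.2, -1.0, -0.6]
grip_width: 0.0003
```

jog_arm:
  increments:
    - [[0,0,0],[0,0,0.001],1]
    - [[0,0,0],[0,0,0.002],1]
    - [[0,0,0],[0,0,0.003],1]
    - [[0,0,0],[0,0,0.003],1]
    - [[0,0,0],[0,0,0.003],1]
    - [[0,0,0],[0,0,0.003],1]
    - [[0,0,0],[0,0,0.003],1]
    - [[0,0,0],[0,0,0.003],1]

```text
t: 17.4
tcp_pos: [0.4725, 0.0336, 0.0021]
eef_rot: [-0.001, 0.595, 0.803, 0.001]
ft_force: [-0.7, 0.1, -0.1]
grip_width: 0.0002
```

jog_arm:
  increments:
    - [[0,0,0],[0,0,0.001],1]
    - [[0,0,0],[0,0,0.002],1]
    - [[0,0,0],[0,0,0.003],1]
    - [[0,0,0],[0,0,0.004],1]
    - [[0,0,0],[0,0,0.005],1]
    - [[0,0,0],[0,0,0.005],1]
    - [[0,0,0],[0,0,0.005],1]
    - [[0,0,0],[0,0,0.005],1]

```text
t: 18.2
tcp_pos: [0.4726, 0.0336, -0.0029]
eef_rot: [-0.001, 0.595, 0.803, 0.001]
ft_force: [-0.1, 0.6, -0.5]
grip_width: -0.0001
```

Run:
```python
from h import *
from mv import rows
b=snap('side','s7.png')
for z in(-.01,0,.01,.02,.03):print(z,w2pix('side',(.4725,.0336,z)))
g=b.max(2)
u,v=w2pix('side',(.4725,.0336,.01)).astype(int)
for r in range(v-22,v+10):print(r,' '.join('%3d'%x for x in g[r,u-10:u+12]))
print(u-10)
```

```text
-0.01 [288.57876823 228.60870459]
0 [288.73393026 226.62154848]
0.01 [288.89055883 224.61463274]
0.02 [289.0486738  222.58767442]
0.03 [289.20829533 220.54038542]
202 124 100  56  32  21  17  29  25  33  34  42  43  43  53  55  55  59  62  65  67  74  73
203 129 116  90  51  28  17  19  21  24  42  43  47  45  49  49  53  63  63  67  68  73  72
204 129 131 112  87  55  29  26  18  26  37  42  45  47  53  52  54  54  61  69  63  70  72
205 129 134 127 115  92  65  29  21  21  34  36  49  44  44  49  52  55  61  62  66  72  70
206 132 132 133 130 116  92  53  25  19  32  39  44  40  50  48  54  59  59  63  66  70  70
207 130 131 130 135 128 105  61  37  25  27  38  38  48  51  53  54  58  57  64  64  71  73
208 135 129 131 134 130 105  58  30  20  29  44  43  46  50  49  53  51  61  61  63  70  72
209 130 130 135 132 133 103  52  17  28  26  42  38  39  51  50  54  54  62  60  64  71  73
210 130 129 133 134 126 106  57  30  16  36  36  43  47  41  48  54  54  59  59  64  67  73
211 127 131 132 132 131 106  69  29  12  28  38  41  48  48  53  52  55  58  61  65  69  67
212 119 130 133 1
[... 1310 characters left out ...]
  39  27  29  37  49  43  35  21  34  38  32  28  30
227  94  94  92  98  96  94  94  89  77  49  38  37  47  43  51  41  39  42  41  37  29  32
228  95  97  97  98 100  96  99  88  80  70  59  67  78  79  66  51  34  42  35  35  25  16
229  95  94  99 106 113 114  93  96  91  84  85  97 114 108  92  65  44  39  37  24  22  25
230  96  93 100 123 134 125 116 115 108 106 109 119 130 131 118  92  69  48  36  26  27  31
231  93  94 100 120 137 136 129 125 119 123 125 131 135 133 129 115  99  79  57  46  36  24
232  96  97 104 124 134 132 125 124 122 125 129 129 134 131 133 129 124 112  94  79  61  53
233 104 104 114 122 131 127 128 123 126 127 133 136 134 133 130 134 139 134 125 118 103  96
278
```

jog_arm:
  increments:
    - [[0,0,0],[0,0,0.001],1]
    - [[0,0,0],[0,0,0.002],1]
    - [[0,0,0],[0,0,0.003],1]
    - [[0,0,0],[0,0,0.004],1]
    - [[0,0,0],[0,0,0.005],1]
    - [[0,0,0],[0,0,0.005],1]
    - [[0,0,0],[0,0,0.005],1]
    - [[0,0,0],[0,0,0.005],1]

```text
t: 19.05
tcp_pos: [0.4727, 0.0336, -0.0053]
eef_rot: [-0.001, 0.595, 0.804, 0.0]
ft_force: [-11.7, 0.8, 17.9]
grip_width: -0.0002
```

Touch contact: closed, the tips are 4.5 mm above the reported TCP height. Next comes the screw stroke planner.

```bash
cat > sc.py <<'E'
from mv import *
AX=np.array([.6407,.0847]); Y=np.degrees(P[2])
def pose(a,z,k=0,r=.028,off=.0135):
    w=np.radians(a+Y); u=np.array([np.cos(w),np.sin(w)]); n=np.array([-u[1],u[0]])
    p=AX+r*u+off*n; return (*p,z,a+Y+k,1)
E
python3 - <<'E'
from sc import *
print(pose(165,.13,-180))
x=np.array([.4727,.0336,-.0053,106.9]); e=np.array(pose(165,.13,-180)[:4])
print(e)
rows([(.4727,.0336,.045,100,1),(.4727,.0336,.1,92,1)]+[(*(x[:2]+(e[:2]-x[:2])*k/6),.13,92-8*k,1) for k in range(1,7)])
E
```

```text
(np.float64(0.6131635564389996), np.float64(0.0702779933430943), 0.13, np.float64(1.902254956359286), 1)
[0.61316356 0.07027799 0.13       1.90225496]
t 19.05 tcp [ 0.4727  0.0336 -0.0053] yaw 107.0 F [-11.72   0.81  17.94] w -0.0002 j6 -1.77
[[-0.0, -0.1, 7.0], [0.0001, 0.0, -0.0503], 1]
[[-0.0, -0.1, 15.0], [0.0001, 0.0, -0.1053], 1]
[[-0.0, -0.1, 23.0], [-0.0008, 0.0242, -0.1353], 1]
[[-0.0, -0.1, 31.0], [-0.0018, 0.0484, -0.1354], 1]
[[-0.0, -0.1, 39.0], [-0.0028, 0.0725, -0.1354], 1]
[[-0.0, -0.1, 47.0], [-0.0037, 0.0967, -0.1354], 1]
[[-0.0, -0.1, 55.0], [-0.0047, 0.1209, -0.1354], 1]
[[-0.1, -0.1, 63.0], [-0.0057, 0.1451, -0.1354], 1]
```

jog_arm:
  increments:
    - [[0,0,0],[0,0,-0.045],1]
    - [[0,0,8],[0,0,-0.09],1]
    - [[0,0,16],[0,0,-0.135],1]
    - [[0,0,24],[-0.001,0.03,-0.135],1]
    - [[0,0,32],[-0.002,0.06,-0.135],1]
    - [[0,0,40],[-0.003,0.09,-0.135],1]
    - [[0,0,48],[-0.0045,0.12,-0.135],1]
    - [[0,0,56],[-0.0057,0.145,-0.135],1]

```text
t: 19.85
tcp_pos: [0.6143, 0.0706, 0.1289]
eef_rot: [-0.001, 0.904, 0.428, -0.0]
ft_force: [-0.5, 0.3, 0.3]
grip_width: -0.0001
```

Run:
```python
from sc import *
rows([pose(165,.13,-180),pose(165,.0605,-180)])
```

```text
t 19.85 tcp [0.6143 0.0706 0.1289] yaw 50.6 F [-0.45  0.26  0.35] w -0.0001 j6 -2.69
[[-0.1, 0.0, 48.7], [-0.001, -0.0007, -0.0011], 1]
[[-0.1, 0.0, 48.7], [-0.001, -0.0006, 0.0684], 1]
```

jog_arm:
  increments:
    - [[0,0,-8],[0,0,0],1]
    - [[0,0,-16],[0,0,0],1]
    - [[0,0,-24],[0,0,0],1]
    - [[0,0,-32],[0,0,0],1]
    - [[0,0,-40],[-0.001,-0.001,0],1]
    - [[0,0,-48],[-0.001,-0.001,0],1]
    - [[0,0,-56],[-0.001,-0.001,0],1]
    - [[0,0,-64],[-0.001,-0.001,0],1]

```text
t: 20.65
tcp_pos: [0.6129, 0.0704, 0.1286]
eef_rot: [-0.001, 0.538, 0.843, -0.0]
ft_force: [-0.1, 0.1, 0.3]
grip_width: 0.0001
```

jog_arm:
  increments:
    - [[0,0,-8],[0,0,0],1]
    - [[0,0,-16],[0,0,0],1]
    - [[0,0,-24],[0,0,0],1]
    - [[0,0,-32],[0,0,0],1]
    - [[0,0,-40],[0,0,0],1]
    - [[0,0,-48],[0,0,0],1]
    - [[0,0,-56],[0,0,0],1]
    - [[0,0,-64],[0,0,0],1]

```text
t: 21.45
tcp_pos: [0.6128, 0.0704, 0.1283]
eef_rot: [-0.001, 0.006, 1.0, 0.0]
ft_force: [-0.3, -0.1, -0.7]
grip_width: 0.0001
```

Run:
```python
from sc import *
rows([pose(165,.0605)])
```

```text
t 21.45 tcp [0.6128 0.0704 0.1283] yaw 179.3 F [-0.25 -0.12 -0.65] w 0.0001 j6 -0.45
[[0.0, -0.1, -2.6], [-0.0005, -0.0002, 0.0678], 1]
```

jog_arm:
  increments:
    - [[0,0,-2.6],[-0.0005,0,0.015],1]
    - [[0,0,-2.6],[-0.0005,0,0.03],1]
    - [[0,0,-2.6],[-0.0005,0,0.042],1]
    - [[0,0,-2.6],[-0.0005,0,0.052],1]
    - [[0,0,-2.6],[-0.0005,0,0.06],1]
    - [[0,0,-2.6],[-0.0005,0,0.065],1]
    - [[0,0,-2.6],[-0.0005,0,0.068],1]
    - [[0,0,-2.6],[-0.0005,0,0.068],1]

```text
t: 22.25
tcp_pos: [0.6131, 0.0704, 0.0601]
eef_rot: [-0.001, -0.016, 1.0, 0.0]
ft_force: [-0.0, 0.0, -0.1]
grip_width: -0.0002
```

Run:
```python
from sc import *
rows([pose(a,.0605) for a in 165-7.5*np.arange(1,9)])
```

```text
t 22.25 tcp [0.6131 0.0704 0.0601] yaw -178.1 F [-0.    0.01 -0.08] w -0.0002 j6 -0.4
[[0.0, -0.1, 7.5], [0.0015, 0.0036, -0.0004], 1]
[[0.0, -0.1, 15.0], [0.0025, 0.0076, -0.0004], 1]
[[0.0, -0.1, 22.5], [0.003, 0.0116, -0.0004], 1]
[[0.0, -0.1, 30.0], [0.003, 0.0157, -0.0004], 1]
[[0.0, -0.1, 37.5], [0.0024, 0.0197, -0.0004], 1]
[[-0.0, -0.1, 45.0], [0.0013, 0.0236, -0.0004], 1]
[[-0.0, -0.1, 52.5], [-0.0002, 0.0273, -0.0004], 1]
[[-0.0, -0.1, 60.0], [-0.0023, 0.0309, -0.0004], 1]
```

jog_arm:
  increments:
    - [[0,0,7.5],[0.0015,0.0036,0],1]
    - [[0,0,15],[0.0025,0.0076,0],1]
    - [[0,0,22.5],[0.003,0.0116,0],1]
    - [[0,0,30],[0.003,0.0157,0],1]
    - [[0,0,37.5],[0.0024,0.0197,0],1]
    - [[0,0,45],[0.0013,0.0236,0],1]
    - [[0,0,52.5],[-0.0002,0.0273,0],1]
    - [[0,0,60],[-0.0023,0.0309,0],1]

```text
t: 23.05
tcp_pos: [0.6146, 0.1012, 0.0607]
eef_rot: [-0.001, 0.488, 0.873, -0.0]
ft_force: [-0.4, -0.5, -0.8]
grip_width: 0.0001
```

Run:
```python
from sc import *
print(sense()['wrist_torque'])
rows([pose(a,.0605) for a in 105-6*np.arange(1,9)])
```

```text
[-0.41840972  0.2205667  -0.03329001]
t 23.05 tcp [0.6146 0.1012 0.0607] yaw 121.6 F [-0.43 -0.49 -0.77] w 0.0001 j6 -1.5
[[-0.1, -0.1, 5.7], [0.0014, 0.003, 0.0002], 1]
[[-0.1, -0.1, 11.7], [0.0024, 0.0061, 0.0002], 1]
[[-0.1, -0.1, 17.7], [0.003, 0.0093, 0.0002], 1]
[[-0.1, -0.1, 23.7], [0.0033, 0.0125, 0.0002], 1]
[[-0.1, -0.0, 29.7], [0.0033, 0.0158, 0.0002], 1]
[[-0.1, -0.0, 35.7], [0.0029, 0.019, 0.0002], 1]
[[-0.1, -0.0, 41.7], [0.0021, 0.0222, 0.0002], 1]
[[-0.1, -0.0, 47.7], [0.0011, 0.0252, 0.0002], 1]
```

jog_arm:
  increments:
    - [[0,0,6],[0.0014,0.003,0],1]
    - [[0,0,12],[0.0024,0.0061,0],1]
    - [[0,0,18],[0.003,0.0093,0],1]
    - [[0,0,24],[0.0033,0.0125,0],1]
    - [[0,0,30],[0.0033,0.0158,0],1]
    - [[0,0,36],[0.0029,0.019,0],1]
    - [[0,0,42],[0.0021,0.0222,0],1]
    - [[0,0,46],[0.0013,0.0245,0],1]

```text
t: 23.85
tcp_pos: [0.6348, 0.1155, 0.061]
eef_rot: [-0.001, 0.792, 0.611, -0.001]
ft_force: [-1.7, 0.4, 0.4]
grip_width: -0.0001
```

```bash
cat > wing.py <<'E'
from sc import *
def look(f,views=('side','top'),src=None):
    for n in views:
        b=camera(n) if src is None else cv2.imread(src%n[0])[:,:,::-1]
        cv2.imwrite('pics/raw_%s_%s.png'%(n,f),b[:,:,::-1])
        h=cv2.cvtColor(np.ascontiguousarray(b),cv2.COLOR_RGB2HSV); c=w2pix(n,(*AX,.075))
        m=(h[...,0]>18)&(h[...,0]<30)&(h[...,1]>130)&(h[...,2]>60)
        v,u=np.nonzero(m); k=np.hypot(u-c[0],v-c[1])<16; u,v=u[k],v[k]
        if len(u)<6: print(n,'few',len(u)); continue
        q=np.array([pix2w(n,(a,e),.074)[:2] for a,e in zip(u,v)])-AX
        R_=np.array([[np.cos(P[2]),np.sin(P[2])],[-np.sin(P[2]),np.cos(P[2])]]); q=(R_@q.T).T
        w,V=np.linalg.eigh(np.cov(q.T)); d=V[:,1]; e=q@d
        print(n,len(u),'centre mm',(q.mean(0)*1e3).round(1),'axis deg',np.degrees(np.arctan2(d[1],d[0]))%180,'ext',(e.min()*1e3).round(),(e.max()*1e3).round())
E
python3 - <<'E'
from wing import *
look('',src='pics/raw_%s0.png'); look('8',('side',)); rows([])
E
```

```text
side 16 centre mm [-2.2 -1.6] axis deg 126.62897061842371 ext -31.0 26.0
top 22 centre mm [3.7 1. ] axis deg 130.01925236962416 ext -32.0 29.0
side few 0
t 23.9 tcp [0.635  0.1155 0.0609] yaw 75.2 F [-1.94  0.55 -0.46] w -0.0002 j6 -2.32
```

Run:
```python
from sc import *
e=pose(-95,.12,360); print(np.round(e,4))
rows([(.635,.1155,.12,75.2,1),(*e[:2],.12,75.2,1)])
```

```text
[6.597000e-01 6.010000e-02 1.200000e-01 2.819023e+02 1.000000e+00]
t 23.9 tcp [0.635  0.1155 0.0609] yaw 75.2 F [-1.94  0.55 -0.46] w -0.0002 j6 -2.32
[[-0.1, -0.0, -0.0], [0.0, -0.0002, -0.0591], 1]
[[-0.1, -0.0, -0.0], [-0.0472, 0.0379, -0.0592], 1]
```

jog_arm:
  increments:
    - [[0,0,0],[0,-0.003,0],1]
    - [[0,0,0],[0,-0.003,-0.03],1]
    - [[0,0,-4],[0,-0.003,-0.06],1]
    - [[0,0,-12],[-0.01,0.008,-0.06],1]
    - [[0,0,-20],[-0.02,0.016,-0.06],1]
    - [[0,0,-28],[-0.03,0.024,-0.06],1]
    - [[0,0,-36],[-0.04,0.032,-0.06],1]
    - [[0,0,-44],[-0.0472,0.038,-0.06],1]

```text
t: 24.7
tcp_pos: [0.6601, 0.0594, 0.1215]
eef_rot: [-0.001, 0.503, 0.864, 0.0]
ft_force: [0.5, -0.4, 0.1]
grip_width: -0.0004
```

jog_arm:
  increments:
    - [[0,0,-8],[0,0,0],1]
    - [[0,0,-16],[0,0,0],1]
    - [[0,0,-24],[0,0,0],1]
    - [[0,0,-32],[0,0,0],1]
    - [[0,0,-40],[0,0,0],1]
    - [[0,0,-48],[0,0,0],1]
    - [[0,0,-56],[0,0,0],1]
    - [[0,0,-64],[0,0,0],1]

```text
t: 25.5
tcp_pos: [0.66, 0.0594, 0.1221]
eef_rot: [0.0, -0.035, 0.999, 0.0]
ft_force: [0.1, -0.9, -0.0]
grip_width: 0.0
```

jog_arm:
  increments:
    - [[0,0,-8],[0,0,0],1]
    - [[0,0,-16],[0,0,0],1]
    - [[0,0,-24],[0,0,0],1]
    - [[0,0,-32],[0,0,0],1]
    - [[0,0,-40],[0,0,0],1]
    - [[0,0,-48],[0,0,0],1]
    - [[0,0,-56],[0,0,0],1]
    - [[0,0,-64],[0,0,0],1]

```text
t: 26.3
tcp_pos: [0.6601, 0.0594, 0.1227]
eef_rot: [0.001, -0.563, 0.827, 0.0]
ft_force: [0.0, -0.0, 0.4]
grip_width: 0.0001
```

Run:
```python
from wing import *
look('9',('side',)); rows([pose(-95,.12,360),pose(-95,.0605,360)])
```

```text
side 28 centre mm [ 1.4 -0.1] axis deg 62.07510261051652 ext -25.0 27.0
t 26.35 tcp [0.6601 0.0594 0.1227] yaw -111.1 F [-0.25  0.29 -0.22] w 0.0 j6 0.81
[[-0.1, 0.1, -33.0], [-0.0005, 0.0006, 0.0027], 1]
[[-0.1, 0.1, -33.0], [-0.0004, 0.0006, 0.0622], 1]
```

jog_arm:
  increments:
    - [[0,0,-8],[0,0,0],1]
    - [[0,0,-16],[0,0,0],1]
    - [[0,0,-24],[0,0,0.005],1]
    - [[0,0,-33],[0,0,0.02],1]
    - [[0,0,-33],[0,0,0.035],1]
    - [[0,0,-33],[0,0,0.05],1]
    - [[0,0,-33],[0,0,0.058],1]
    - [[0,0,-33],[0,0,0.062],1]

```text
t: 27.15
tcp_pos: [0.6596, 0.0593, 0.0592]
eef_rot: [0.0, 0.776, -0.631, -0.0]
ft_force: [0.6, -0.5, -0.2]
grip_width: -0.0002
```

Run:
```python
from sc import *
rows([pose(a,.0605,360) for a in -95-7.5*np.arange(1,9)])
```

```text
t 27.15 tcp [0.6596 0.0593 0.0592] yaw -78.3 F [ 0.59 -0.48 -0.19] w -0.0002 j6 1.39
[[0.0, 0.0, 7.3], [0.0008, 0.0035, -0.0013], 1]
[[0.0, 0.0, 14.8], [0.0018, 0.0074, -0.0013], 1]
[[0.0, 0.0, 22.3], [0.0023, 0.0115, -0.0013], 1]
[[0.0, 0.0, 29.8], [0.0023, 0.0155, -0.0013], 1]
[[0.0, 0.0, 37.3], [0.0017, 0.0196, -0.0013], 1]
[[0.0, 0.0, 44.8], [0.0006, 0.0235, -0.0012], 1]
[[0.0, 0.0, 52.3], [-0.0009, 0.0272, -0.0012], 1]
[[0.0, 0.0, 59.8], [-0.003, 0.0307, -0.0012], 1]
```

jog_arm:
  increments:
    - [[0,0,7.5],[0.001,0.0035,-0.001],1]
    - [[0,0,15],[0.0018,0.0074,-0.001],1]
    - [[0,0,22.5],[0.0023,0.0115,-0.001],1]
    - [[0,0,30],[0.0023,0.0155,-0.001],1]
    - [[0,0,37.5],[0.0017,0.0196,-0.001],1]
    - [[0,0,45],[0.0006,0.0235,-0.001],1]
    - [[0,0,52.5],[-0.0009,0.0272,-0.001],1]
    - [[0,0,60],[-0.003,0.0307,-0.001],1]

```text
t: 27.95
tcp_pos: [0.6295, 0.0559, 0.0609]
eef_rot: [0.001, -0.353, 0.936, -0.0]
ft_force: [1.4, 0.1, -0.4]
grip_width: 0.0005
```

Run:
```python
from wing import *
look('10',('side',));rows([pose(a,.0605,360) for a in -155-7.5*np.arange(1,9)])
```

```text
side 29 centre mm [-3.3 -6.7] axis deg 19.405720033397643 ext -28.0 30.0
t 28.0 tcp [0.6291 0.0561 0.061 ] yaw -139.0 F [ 2.21 -0.92 -0.9 ] w -0.0001 j6 0.31
[[-0.0, 0.1, 6.6], [0.0019, 0.0038, 0.0005], 1]
[[-0.0, 0.1, 14.1], [0.003, 0.0077, 0.0005], 1]
[[-0.0, 0.1, 21.6], [0.0035, 0.0117, 0.0005], 1]
[[0.0, 0.1, 29.1], [0.0035, 0.0158, 0.0005], 1]
[[0.0, 0.1, 36.6], [0.003, 0.0198, 0.0005], 1]
[[0.0, 0.1, 44.1], [0.002, 0.0238, 0.0005], 1]
[[0.0, 0.1, 51.6], [0.0005, 0.0275, 0.0005], 1]
[[0.0, 0.1, 59.1], [-0.0015, 0.0311, 0.0005], 1]
```

Wing A has followed the finger (axis now about 20°), so I'll continue the stroke.

jog_arm:
  increments:
    - [[0,0,7],[0.0018,0.0037,0],1]
    - [[0,0,14.1],[0.003,0.0077,0],1]
    - [[0,0,21.6],[0.0035,0.0117,0],1]
    - [[0,0,29.1],[0.0035,0.0158,0],1]
    - [[0,0,36.6],[0.003,0.0198,0],1]
    - [[0,0,44.1],[0.002,0.0238,0],1]
    - [[0,0,51.6],[0.0005,0.0275,0],1]
    - [[0,0,59.1],[-0.0015,0.0311,0],1]

```text
t: 28.8
tcp_pos: [0.6102, 0.0803, 0.0615]
eef_rot: [0.001, 0.159, 0.987, 0.0]
ft_force: [0.5, -0.8, 0.7]
grip_width: -0.0001
```

Run:
```python
from wing import *
rows([pose(a,.0605,360) for a in -215-7.5*np.arange(1,9)])
```

```text
t 28.8 tcp [0.6102 0.0803 0.0615] yaw 161.7 F [ 0.53 -0.85  0.74] w -0.0001 j6 -0.78
[[0.0, 0.1, 7.2], [0.0019, 0.004, 0.001], 1]
[[0.0, 0.1, 14.7], [0.0029, 0.0079, 0.001], 1]
[[0.0, 0.1, 22.2], [0.0035, 0.0119, 0.001], 1]
[[0.1, 0.1, 29.7], [0.0034, 0.016, 0.001], 1]
[[0.1, 0.1, 37.2], [0.0029, 0.02, 0.001], 1]
[[0.1, 0.1, 44.7], [0.0018, 0.0239, 0.001], 1]
[[0.1, 0.1, 52.2], [0.0003, 0.0277, 0.001], 1]
[[0.1, 0.1, 59.7], [-0.0018, 0.0312, 0.001], 1]
```

jog_arm:
  increments:
    - [[0,0,7.2],[0.0019,0.004,0.001],1]
    - [[0,0,14.7],[0.003,0.0079,0.001],1]
    - [[0,0,22.2],[0.0035,0.0119,0.001],1]
    - [[0,0,29.7],[0.0034,0.016,0.001],1]
    - [[0,0,37.2],[0.0029,0.02,0.001],1]
    - [[0,0,44.7],[0.0018,0.0239,0.001],1]
    - [[0,0,52.2],[0.0003,0.0277,0.001],1]
    - [[0,0,59.7],[-0.0018,0.0312,0.001],1]

```text
t: 29.6
tcp_pos: [0.6218, 0.1092, 0.0608]
eef_rot: [0.001, 0.631, 0.776, 0.0]
ft_force: [-0.7, -1.0, -0.4]
grip_width: -0.0002
```

Run:
```python
from wing import *
rows([pose(a,.0605,360) for a in -275-np.array([7,14,21,28])])
```

```text
t 29.6 tcp [0.6218 0.1092 0.0608] yaw 101.7 F [-0.67 -1.   -0.4 ] w -0.0002 j6 -1.86
[[0.1, 0.0, 6.8], [0.0015, 0.0035, 0.0003], 1]
[[0.1, 0.0, 13.8], [0.0025, 0.0071, 0.0003], 1]
[[0.1, 0.0, 20.8], [0.0031, 0.0109, 0.0003], 1]
[[0.1, 0.0, 27.8], [0.0032, 0.0147, 0.0003], 1]
```

jog_arm:
  increments:
    - [[0,0,6.8],[0.0015,0.0035,0],1]
    - [[0,0,13.8],[0.0025,0.0071,0],1]
    - [[0,0,20.8],[0.003,0.0109,0],1]
    - [[0,0,27.8],[0.0032,0.0147,0],1]
    - [[0,0,27.8],[0.0032,0.0147,0],1]
    - [[0,0,27.8],[0.0047,0.012,0],1]
    - [[0,0,27.8],[0.0047,0.012,-0.03],1]
    - [[0,0,27.8],[0.0047,0.012,-0.06],1]

```text
t: 30.4
tcp_pos: [0.6317, 0.116, 0.1209]
eef_rot: [0.001, 0.798, 0.603, -0.001]
ft_force: [0.7, -0.1, 0.6]
grip_width: -0.0002
```

Run:
```python
from sc import *
e=pose(-97,.12,360); rows([(*e[:2],.122,75,1)])
```

```text
t 30.4 tcp [0.6317 0.116  0.1209] yaw 74.1 F [ 0.75 -0.14  0.64] w -0.0002 j6 -2.34
[[0.0, 0.1, -0.9], [-0.047, 0.0415, -0.001], 1]
```

Now back across and unwind by about +206°.

jog_arm:
  increments:
    - [[0,0,-8],[-0.012,0.01,0],1]
    - [[0,0,-16],[-0.024,0.021,0],1]
    - [[0,0,-24],[-0.036,0.032,0],1]
    - [[0,0,-32],[-0.047,0.0415,0],1]
    - [[0,0,-40],[-0.047,0.0415,0],1]
    - [[0,0,-48],[-0.047,0.0415,0],1]
    - [[0,0,-56],[-0.047,0.0415,0],1]
    - [[0,0,-64],[-0.047,0.0415,0],1]

```text
t: 31.2
tcp_pos: [0.6587, 0.0593, 0.1214]
eef_rot: [0.001, 0.353, 0.936, -0.001]
ft_force: [0.3, 0.1, -0.7]
grip_width: -0.0002
```

jog_arm:
  increments:
    - [[0,0,-8],[0,0,0],1]
    - [[0,0,-16],[0,0,0],1]
    - [[0,0,-24],[0,0,0],1]
    - [[0,0,-32],[0,0,0],1]
    - [[0,0,-40],[0,0,0],1]
    - [[0,0,-48],[0,0,0],1]
    - [[0,0,-56],[0,0,0],1]
    - [[0,0,-64],[0,0,0],1]

```text
t: 32.0
tcp_pos: [0.6586, 0.0593, 0.1219]
eef_rot: [0.0, -0.201, 0.98, -0.001]
ft_force: [-0.1, 0.1, 0.8]
grip_width: 0.0001
```

jog_arm:
  increments:
    - [[0,0,-8],[0,0,0],1]
    - [[0,0,-16],[0,0,0],1]
    - [[0,0,-24],[0,0,0],1]
    - [[0,0,-32],[0,0,0],1]
    - [[0,0,-40],[0,0,0],1]
    - [[0,0,-48],[0,0,0],1]
    - [[0,0,-56],[0,0,0],1]
    - [[0,0,-64],[0,0,0],1]

```text
t: 32.8
tcp_pos: [0.6585, 0.0592, 0.1223]
eef_rot: [0.0, -0.693, 0.721, -0.001]
ft_force: [0.4, 0.3, 0.2]
grip_width: -0.0002
```

Run:
```python
from wing import *
look('11',('side',)); rows([pose(-97,.0605,360)])
```

```text
side 28 centre mm [ 1. -1.] axis deg 61.59036018873002 ext -28.0 30.0
t 32.85 tcp [0.6585 0.0592 0.1223] yaw -91.9 F [-0.2  -0.87  0.43] w 0.0002 j6 1.14
[[-0.1, -0.1, -11.8], [-0.0003, -0.0001, 0.0618], 1]
```

jog_arm:
  increments:
    - [[0,0,-6],[0,0,0],1]
    - [[0,0,-11.8],[0,0,0.005],1]
    - [[0,0,-11.8],[0,0,0.018],1]
    - [[0,0,-11.8],[0,0,0.033],1]
    - [[0,0,-11.8],[0,0,0.047],1]
    - [[0,0,-11.8],[0,0,0.056],1]
    - [[0,0,-11.8],[0,0,0.061],1]
    - [[0,0,-11.8],[0,0,0.0618],1]

```text
t: 33.65
tcp_pos: [0.6583, 0.059, 0.0595]
eef_rot: [0.001, 0.765, -0.644, 0.001]
ft_force: [-1.3, -0.1, 1.0]
grip_width: -0.0001
```

jog_arm:
  increments:
    - [[0,0,7.5],[0.001,0.0035,0],1]
    - [[0,0,15],[0.0018,0.0074,0],1]
    - [[0,0,22.5],[0.0023,0.0115,0],1]
    - [[0,0,30],[0.0023,0.0155,0],1]
    - [[0,0,37.5],[0.0017,0.0196,0],1]
    - [[0,0,45],[0.0006,0.0235,0],1]
    - [[0,0,52.5],[-0.0009,0.0272,0],1]
    - [[0,0,60],[-0.003,0.0307,0],1]

```text
t: 34.45
tcp_pos: [0.6284, 0.0567, 0.0606]
eef_rot: [0.001, -0.338, 0.941, -0.001]
ft_force: [2.1, -0.3, -0.4]
grip_width: -0.0001
```

Run:
```python
from wing import *
rows([pose(a,.0605,360) for a in -157-7.5*np.arange(1,9)])
```

```text
t 34.45 tcp [0.6284 0.0567 0.0606] yaw -140.4 F [ 2.09 -0.28 -0.4 ] w -0.0001 j6 0.28
[[-0.2, 0.1, 7.2], [0.0021, 0.0038, 0.0001], 1]
[[-0.2, 0.1, 14.7], [0.0031, 0.0078, 0.0001], 1]
[[-0.2, 0.1, 22.2], [0.0036, 0.0118, 0.0], 1]
[[-0.2, 0.1, 29.7], [0.0036, 0.0159, 0.0], 1]
[[-0.2, 0.1, 37.2], [0.0031, 0.0199, 0.0], 1]
[[-0.2, 0.1, 44.7], [0.002, 0.0238, 0.0], 1]
[[-0.1, 0.2, 52.2], [0.0005, 0.0276, -0.0], 1]
[[-0.1, 0.2, 59.7], [-0.0016, 0.0311, -0.0], 1]
```

jog_arm:
  increments:
    - [[0,0,7.2],[0.002,0.0038,0],1]
    - [[0,0,14.7],[0.0031,0.0078,0],1]
    - [[0,0,22.2],[0.0036,0.0118,0],1]
    - [[0,0,29.7],[0.0036,0.0159,0],1]
    - [[0,0,37.2],[0.0031,0.0199,0],1]
    - [[0,0,44.7],[0.002,0.0238,0],1]
    - [[0,0,52.2],[0.0005,0.0276,0],1]
    - [[0,0,59.7],[-0.0016,0.0311,0],1]

```text
t: 35.25
tcp_pos: [0.6102, 0.0814, 0.0615]
eef_rot: [0.002, 0.178, 0.984, -0.001]
ft_force: [-0.3, -1.1, -0.7]
grip_width: 0.0
```

jog_arm:
  increments:
    - [[0,0,7.2],[0.0019,0.004,0.001],1]
    - [[0,0,14.7],[0.003,0.0079,0.001],1]
    - [[0,0,22.2],[0.0035,0.0119,0.001],1]
    - [[0,0,29.7],[0.0034,0.016,0.001],1]
    - [[0,0,37.2],[0.0029,0.02,0.001],1]
    - [[0,0,44.7],[0.0018,0.0239,0.001],1]
    - [[0,0,52.2],[0.0003,0.0277,0.001],1]
    - [[0,0,59.7],[-0.0018,0.0312,0.001],1]

```text
t: 36.05
tcp_pos: [0.6231, 0.11, 0.0612]
eef_rot: [0.003, 0.646, 0.763, 0.001]
ft_force: [-1.1, -0.1, 0.2]
grip_width: 0.0003
```

Run:
```python
from wing import *
rows([pose(a,.0605,360) for a in -277-np.array([7,14,21,28])])
```

```text
t 36.05 tcp [0.6231 0.11   0.0612] yaw 99.5 F [-1.13 -0.14  0.18] w 0.0003 j6 -1.9
[[0.3, 0.2, 6.6], [0.0015, 0.003, 0.0007], 1]
[[0.3, 0.1, 13.6], [0.0025, 0.0067, 0.0007], 1]
[[0.3, 0.1, 20.6], [0.0031, 0.0104, 0.0007], 1]
[[0.3, 0.1, 27.6], [0.0032, 0.0142, 0.0007], 1]
```

jog_arm:
  increments:
    - [[0,0,6.6],[0.0015,0.003,0.0005],1]
    - [[0,0,13.6],[0.0025,0.0067,0.0005],1]
    - [[0,0,20.6],[0.003,0.0104,0.0005],1]
    - [[0,0,26],[0.0032,0.0135,0.0005],1]
    - [[0,0,26],[0.0032,0.0135,0.0005],1]
    - [[0,0,26],[0.0046,0.011,0],1]
    - [[0,0,26],[0.0046,0.011,-0.03],1]
    - [[0,0,26],[0.0046,0.011,-0.06],1]

```text
t: 36.85
tcp_pos: [0.6322, 0.1162, 0.1215]
eef_rot: [0.002, 0.801, 0.599, 0.001]
ft_force: [0.4, -0.7, -0.2]
grip_width: 0.0
```

jog_arm:
  increments:
    - [[0,0,-8],[-0.012,0.01,0],1]
    - [[0,0,-16],[-0.024,0.021,0],1]
    - [[0,0,-24],[-0.036,0.032,0],1]
    - [[0,0,-32],[-0.047,0.0415,0],1]
    - [[0,0,-40],[-0.047,0.0415,0],1]
    - [[0,0,-48],[-0.047,0.0415,0],1]
    - [[0,0,-56],[-0.047,0.0415,0],1]
    - [[0,0,-64],[-0.047,0.0415,0],1]

```text
t: 37.65
tcp_pos: [0.6588, 0.0593, 0.1224]
eef_rot: [0.003, 0.358, 0.934, -0.001]
ft_force: [0.3, 0.0, 0.2]
grip_width: -0.0
```

jog_arm:
  increments:
    - [[0,0,-8],[0,0,0],1]
    - [[0,0,-16],[0,0,0],1]
    - [[0,0,-24],[0,0,0],1]
    - [[0,0,-32],[0,0,0],1]
    - [[0,0,-40],[0,0,0],1]
    - [[0,0,-48],[0,0,0],1]
    - [[0,0,-56],[0,0,0],1]
    - [[0,0,-64],[0,0,0],1]

```text
t: 38.45
tcp_pos: [0.6588, 0.0594, 0.1231]
eef_rot: [0.003, -0.195, 0.981, -0.002]
ft_force: [0.2, 0.3, 0.1]
grip_width: -0.0002
```

jog_arm:
  increments:
    - [[0,0,-8],[0,0,0],1]
    - [[0,0,-16],[0,0,0],1]
    - [[0,0,-24],[0,0,0],1]
    - [[0,0,-32],[0,0,0],1]
    - [[0,0,-40],[0,0,0],1]
    - [[0,0,-48],[0,0,0],1]
    - [[0,0,-56],[0,0,0],1]
    - [[0,0,-64],[0,0,0],1]

```text
t: 39.25
tcp_pos: [0.6588, 0.0594, 0.1238]
eef_rot: [0.002, -0.688, 0.725, -0.003]
ft_force: [-0.1, -0.4, -0.6]
grip_width: -0.0002
```

Run:
```python
from wing import *
look('12',('side',)); rows([pose(-97,.0605,360)])
```

```text
side 30 centre mm [1.8 2.3] axis deg 58.70889006796076 ext -28.0 30.0
t 39.3 tcp [0.6588 0.0594 0.1237] yaw -92.6 F [ 0.33 -0.21  0.16] w 0.0001 j6 1.13
[[-0.4, -0.2, -12.5], [-0.0002, 0.0004, 0.0632], 1]
```

jog_arm:
  increments:
    - [[0,0,-6],[0,0,0],1]
    - [[0,0,-12.5],[0,0,0.005],1]
    - [[-0.4,0,-12.5],[0,0,0.018],1]
    - [[-0.4,0,-12.5],[0,0,0.033],1]
    - [[-0.4,0,-12.5],[0,0,0.047],1]
    - [[-0.4,0,-12.5],[0,0,0.057],1]
    - [[-0.4,0,-12.5],[0,0,0.061],1]
    - [[-0.4,0,-12.5],[0,0,0.0632],1]

```text
t: 40.1
tcp_pos: [0.6591, 0.0591, 0.0599]
eef_rot: [0.002, 0.765, -0.644, 0.001]
ft_force: [0.7, 0.2, 1.0]
grip_width: 0.0001
```

jog_arm:
  increments:
    - [[0,0,7.5],[0.001,0.0035,0],1]
    - [[0,0,15],[0.0018,0.0074,0],1]
    - [[0,0,22.5],[0.0023,0.0115,0],1]
    - [[0,0,30],[0.0023,0.0155,0],1]
    - [[0,0,37.5],[0.0017,0.0196,0],1]
    - [[0,0,45],[0.0006,0.0235,0],1]
    - [[0,0,52.5],[-0.0009,0.0272,0],1]
    - [[0,0,60],[-0.003,0.0307,0],1]

```text
t: 40.9
tcp_pos: [0.629, 0.0568, 0.0609]
eef_rot: [0.0, -0.338, 0.941, -0.002]
ft_force: [1.2, -0.5, -0.6]
grip_width: 0.0001
```

Run:
```python
from wing import *
rows([pose(a,.0605,360) for a in -157-np.array([4,8,11,14,16,17,18,18])])
```

```text
t 40.9 tcp [0.629  0.0568 0.0609] yaw -140.5 F [ 1.21 -0.5  -0.62] w 0.0001 j6 0.28
[[-0.2, -0.0, 3.6], [0.002, 0.0024, 0.0004], 1]
[[-0.2, -0.0, 7.6], [0.0028, 0.0045, 0.0004], 1]
[[-0.2, -0.0, 10.6], [0.0032, 0.006, 0.0003], 1]
[[-0.2, -0.0, 13.6], [0.0036, 0.0076, 0.0003], 1]
[[-0.2, -0.0, 15.6], [0.0038, 0.0087, 0.0003], 1]
[[-0.2, -0.0, 16.6], [0.0039, 0.0092, 0.0003], 1]
[[-0.2, -0.0, 17.6], [0.004, 0.0098, 0.0003], 1]
[[-0.2, -0.0, 17.6], [0.004, 0.0098, 0.0003], 1]
```

jog_arm:
  increments:
    - [[0,0,3.6],[0.002,0.0024,0],1]
    - [[0,0,7.6],[0.0028,0.0045,0],1]
    - [[0,0,10.6],[0.0032,0.006,0],1]
    - [[0,0,13.6],[0.0036,0.0076,0],1]
    - [[0,0,15.6],[0.0038,0.0087,0],1]
    - [[0,0,16.6],[0.0039,0.0092,0],1]
    - [[0,0,17.6],[0.004,0.0098,0],1]
    - [[0,0,17.6],[0.004,0.0098,0],1]

```text
t: 41.7
tcp_pos: [0.6203, 0.0616, 0.0616]
eef_rot: [0.001, -0.19, 0.982, -0.002]
ft_force: [2.0, -1.3, 1.4]
grip_width: 0.0001
```

Run:
```python
from wing import *
look('13',('side',));rows([pose(a,.0605,360) for a in -175-np.array([1,2,3,4,5,6])])
```

```text
side 34 centre mm [-1.9  0.4] axis deg 178.14302007113585 ext -29.0 30.0
t 41.75 tcp [0.6202 0.0616 0.0615] yaw -158.1 F [ 1.5  -2.17  1.57] w 0.0 j6 -0.04
[[-0.3, 0.1, 1.0], [0.0006, 0.0008, 0.001], 1]
[[-0.3, 0.1, 2.0], [0.0008, 0.0013, 0.001], 1]
[[-0.3, 0.1, 3.0], [0.001, 0.0018, 0.001], 1]
[[-0.3, 0.1, 4.0], [0.0012, 0.0023, 0.001], 1]
[[-0.3, 0.1, 5.0], [0.0014, 0.0028, 0.001], 1]
[[-0.3, 0.1, 6.0], [0.0016, 0.0033, 0.001], 1]
```

jog_arm:
  increments:
    - [[0,0,0.5],[0,0.0003,0],1]
    - [[0,0,1],[0.0001,0.0006,0],1]
    - [[0,0,1.5],[0.0001,0.0009,0],1]
    - [[0,0,2],[0.0002,0.0012,0],1]
    - [[0,0,2.5],[0.0002,0.0015,0],1]
    - [[0,0,2.5],[0.0002,0.0015,0],1]
    - [[0,0,2.5],[0.0002,0.0015,0],1]
    - [[0,0,2.5],[0.0002,0.0015,0],1]

```text
t: 42.55
tcp_pos: [0.6195, 0.0626, 0.0616]
eef_rot: [0.001, -0.169, 0.986, -0.002]
ft_force: [2.7, -5.0, 1.0]
grip_width: -0.0003
```

Run:
```python
from wing import *
look('14',('side',));rows([])
```

```text
side 35 centre mm [2.7 1.8] axis deg 174.92318073613635 ext -30.0 27.0
t 42.6 tcp [0.6195 0.0626 0.0616] yaw -160.6 F [ 2.5  -4.32  0.84] w 0.0002 j6 -0.09
```

jog_arm:
  increments:
    - [[0,0,0],[0,-0.002,0],1]
    - [[0,0,0],[0,-0.005,0],1]
    - [[0,0,0],[0,-0.006,-0.03],1]
    - [[0,0,0],[0,-0.006,-0.07],1]
    - [[0,0,0],[0,-0.03,-0.1],1]
    - [[0,0,0],[0,-0.08,-0.1],1]
    - [[0,0,0],[0,-0.13,-0.1],1]
    - [[0,0,0],[0,-0.18,-0.1],1]

```text
t: 43.4
tcp_pos: [0.6795, -0.1073, 0.1624]
eef_rot: [0.001, -0.17, 0.986, -0.002]
ft_force: [0.4, 0.2, 0.7]
grip_width: -0.0001
```

jog_arm:
  increments:
    - [[0,0,0],[0,-0.05,0],1]
    - [[0,0,0],[0,-0.1,0],1]
    - [[0,0,0],[0,-0.15,0],1]
    - [[0,0,0],[0,-0.17,0],1]
    - [[0,0,0],[0,-0.17,0],1]
    - [[0,0,0],[0,-0.17,0],1]
    - [[0,0,0],[0,-0.17,0],1]
    - [[0,0,0],[0,-0.17,0],1]

```text
t: 44.2
tcp_pos: [0.7365, -0.2661, 0.1637]
eef_rot: [0.002, -0.17, 0.985, -0.001]
ft_force: [-0.8, -0.6, 0.6]
grip_width: -0.0004
```

Run:
```python
from wing import *
look('15');rows([])
from ov import overlay,CL,BD
p=[*c2w(-.08+.0017,0),P[2]]; P2=[P[0]+.0016,P[1]+.0005,P[2]]
overlay('pics/raw_top_15.png','pics/raw_side_15.png','ov15.png',[],bt=(170,140,300,240),bs=(175,175,305,280))
```

```text
side 31 centre mm [1.8 0.9] axis deg 175.729593472025 ext -28.0 32.0
top 16 centre mm [-3.8  0.8] axis deg 0.7750282170037508 ext -10.0 27.0
t 44.3 tcp [ 0.7365 -0.2664  0.1638] yaw -160.4 F [0.4  0.74 0.57] w 0.0002 j6 0.43
```

View pics/ov15.png

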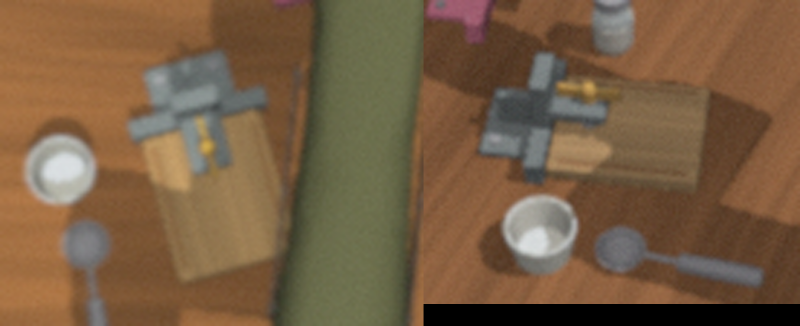

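```bash
python3 -c "
from bench import hand_in,sense
print(sense()['t'],hand_in())"
```

```text
the job is handed in; nothing more can be done
44.3 None
```

The board is home against the clamp's fence, the wing screw is turned to its stop, and the job was handed in at 44.3 s with the arm clear.

**What I did**
- **Board:** I pushed it along the worktop with the two half-open fingertips. It met the fence at about 12 N with no twist on the wrist, so its edge lies flat. In the picture it is about 3 mm off centre.
- **Screw:** I turned it clockwise about 490° in four strokes with the closed fingertips. They pressed only on the trailing faces of the wings.

**Last checks**
- **Stop:** On the final push the resistance rose to about 5 N, against the 1–2 N needed to turn the screw. I did not go back for a second confirming push.
- **Wing angle:** The wings lie along the clamp's x axis, as expected at the stop. The side camera read 175.7° and the top camera 0.8° (equal to 180.8°). They disagree by about 5°; the side camera also read about 3° lower than the top one at the start.
- **Surroundings:** In the last picture the board was against the fence, and the ramekin, spice jar and spoon were where they started. The pepper mill, mug and egg timer were outside that picture, but the arm did not go near them low down.

**What went wrong**
- **Missed push:** The first push passed over the board without touching it, because the fingertips stood higher than the stated 19 mm ahead of the TCP. I lowered them for the next push. Later I touched the worktop at about 18 N to find the closed-tip height for the screw: about 4.5 mm above the reported TCP.

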